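Rack the storage jars and snap their lids on with the lid press

TASK

Put the washed blue storage jars away: slide every jar into the rail from its open end, right up together against the closed end, and give each jar a white lid from the mat. Press each lid squarely home with the lid press until it clicks, not with the fingers, and stand the press back on the cork coaster. Leave the mug, cup and timer where they are.

Things in the scene. Friction and masses are not known exactly. Their poses are not given: they have to be found in the camera images.
- jar_a_mid (a point): centre, 45 mm above the underside, of a blue storage jar, one of two or three identical ones (None: not there today). Round, 91 mm high, 0.28 kg: foot flange 72 mm across, 5 mm thick; body 58 mm across from 5 to 54 mm height; neck 39 mm; snap bead 46 mm across at 78 mm height; above it a collar 40 mm across, bevelled to 33 mm at the rim. z axis up.
- lid_a_mid (a point): centre (half-way up) of a white snap lid, one of three identical ones that fit any jar: round cap 58 mm across, 24.5 mm high, 0.05 kg, open below, flat top; z axis out of the top; it lies on the mat, top up. Set loosely on a jar (centred to 3 mm) this point rests 45 mm above the jar's centre point; pressed with 10 to 15 N it clicks; fully home it is 37.8 mm above.
- jar_b_mid (a point): centre, 45 mm above the underside, of a blue storage jar, one of two or three identical ones (None: not there today). Round, 91 mm high, 0.28 kg: foot flange 72 mm across, 5 mm thick; body 58 mm across from 5 to 54 mm height; neck 39 mm; snap bead 46 mm across at 78 mm height; above it a collar 40 mm across, bevelled to 33 mm at the rim. z axis up.
- lid_b_mid (a point): centre (half-way up) of a white snap lid, one of three identical ones that fit any jar: round cap 58 mm across, 24.5 mm high, 0.05 kg, open below, flat top; z axis out of the top; it lies on the mat, top up. Set loosely on a jar (centred to 3 mm) this point rests 45 mm above the jar's centre point; pressed with 10 to 15 N it clicks; fully home it is 37.8 mm above.
- jar_c_mid (a point): centre, 45 mm above the underside, of a blue storage jar, one of two or three identical ones (None: not there today). Round, 91 mm high, 0.28 kg: foot flange 72 mm across, 5 mm thick; body 58 mm across from 5 to 54 mm height; neck 39 mm; snap bead 46 mm across at 78 mm height; above it a collar 40 mm across, bevelled to 33 mm at the rim. z axis up.
- lid_c_mid (a point): centre (half-way up) of a white snap lid, one of three identical ones that fit any jar: round cap 58 mm across, 24.5 mm high, 0.05 kg, open below, flat top; z axis out of the top; it lies on the mat, top up. Set loosely on a jar (centred to 3 mm) this point rests 45 mm above the jar's centre point; pressed with 10 to 15 N it clicks; fully home it is 37.8 mm above.
- rail_mouth (a point): middle of the open end of the jar rail, on its channel's floor (6 mm above the worktop). Fixed wooden channel, 250 mm long, 77 mm wide inside, with aluminium lips: slot between them 63 mm, underside 9 mm and top 13 mm above the floor, so a jar's foot passes under them only from the open end. x axis points level from the open to the closed end. A ramp and flared guides reach 31 mm out of the mouth.
- rail_stop (a point): middle of the inside face of the rail's closed end, on the channel's floor; axes as for rail_mouth. A jar touching the closed end has its axis 36 mm short of this point; jars touching one another stand 72 mm apart; a jar in the rail has its centre point 45 mm above the channel's floor.
- press_grip (a point): middle of the wooden handle of the lid press, 55 mm above its underside: upright hand tool 91 mm high, 0.35 kg; flat round foot 62 mm across, 12 mm thick, with a rubber face; plain round handle 28 mm across up to 78 mm height, domed end above. z axis up. It stands on the cork coaster.
- coaster_top (a point): centre of the top of the round cork coaster, 92 mm across, 5 mm thick, fixed on the worktop
- mat: dark ribbed silicone drying mat, 240 x 190 mm, 3 mm thick, fixed, on which the lids lie in a row along its long side, 80 mm apart; origin under its centre, x along its long side
- red_mug: red and cream mug standing near the right edge of the worktop, 84 x 119 x 95 mm, not part of the job; origin under it
- kitchen_timer: cream wind-up kitchen timer, 60 mm across and 41 mm high, on the chopping board at the back, not part of the job; origin under its centre
- yellow_cup: yellow plastic cup standing upside down, 56 mm across, 78 mm high, back left, not part of the job; origin under its centre
- jar_a: the same jar as jar_a_mid, origin at the centre of its underside
- lid_a: the same lid as lid_a_mid, origin at the centre of its open lower edge
- jar_b: the same jar as jar_b_mid, origin at the centre of its underside
- lid_b: the same lid as lid_b_mid, origin at the centre of its open lower edge
- jar_c: the same jar as jar_c_mid, origin at the centre of its underside
- lid_c: the same lid as lid_c_mid, origin at the centre of its open lower edge
- press: the lid press, origin at the centre of its underside
Not all that is in view belongs to the job. What is shaped like the jar_b but orange is not meant.

How it is judged:
By the outcome, as a careful person would: the job done as asked, in the order asked, and still so for the second after the job is handed in, with the robot touching nothing.
Of jar_a, jar_b, jar_c only 2 to 3 are there at a start; the rules pass over those that are not, and their reading is None.
At some moment in a run one of jar_a, jar_b, jar_c may be knocked a few centimetres aside while the robot is not near it.
It also fails if it takes over 210 s, if anything falls off the work surface, if the arm or the gripper's body presses on something with over 40 N, if the wrist force passes 120 N, or if a joint passes its speed limit or range.

ROBOT

A 6-joint arm with a two-finger parallel gripper is mounted at the origin on a cart in front of the work surface, level with it; the furniture and walls round the work are solid. World frame = base frame: x ahead of the robot, y to its left, z up, the work surface at z = 0. Lengths are in m, angles in rad, forces in N, time in s.
With the tool pointing down it reaches from about 0.35 to 0.975 m from the base axis. Payload 7.1 kg.
Tool frame: the origin (TCP) lies midway between the tips of the shut fingers; the grasp point (between the pads) lies 19 mm behind it; z points along the fingers, x is the direction in which the jaws open and shut, and the axes are right-handed (so a half turn about z gives the same grasp; the last joint's range is limited). The gripper opens to 88 mm and grips with 3 to 60 N. Pads are 20 mm wide; open, the fingers measure 115 mm over their backs; the gripper's body (75 mm by 178 mm) begins 61 mm behind the grasp point.
Start: joints at [-1.341, 0.423, 1.63, -0, 1.089, -0.019], TCP at [0.154, -0.606, 0.223] pointing down, gripper open.
Joint ranges: [-3, 3], [-0.9, 2.11], [0.09, 2.58], [-1.31, 4.45], [0.11, 2.69], [-2.54, 2.54]. Speed limits (rad/s): [2.39, 2.39, 3.01, 3.14, 3.14, 3.14].

INTERFACE

Orientations are given as a unit quaternion [w, x, y, z].
In Python, from rig import * gives the robot as it stands.
- The arm moves only by the tool drive_tool, never from a script. Its argument "commands" is a list of rows, each a list of 2 entries, a list of its own where there are three numbers: the shift along the tool's x, y, z in mm, then the turn about the tool's z in degrees. A call has 1 to 12 rows; each row is the pose to reach, as a shift and turn from the pose commanded when the call began, along the tool's axes at that moment; what a row does not reach only later rows make up. A row lasts 1/12 s, in which the tool goes at most 41.7 mm and 7.16 degrees, less where a joint would pass 70% of its speed; a pose out of reach is approached as far as the arm can. A call with a gripper value outside its range is refused whole. "hand" is the finger opening in mm, from 0 to 87.8, set as the call begins (left out, the last holds). The fingers move at their own pace and stop on an object; "grip_force" is the grip in N (left out, the last holds). Time passes only in rows, so rows that repeat a pose let the fingers close. It gives the time, the measured TCP pose, the force and the opening at its end, in the units of the state.
- sense(): the state, without advancing time (a new reading comes with each control period).
- camera(name): name is "side" or "top"; returns a dict with "img" (480x640x3 uint8, red, green, blue), "fx", "fy", "cx", "cy" (pixels), "position" and "orientation" of the camera in the world. Camera axes: x right, y down, z forward; pixel columns grow to the right and rows downward; lengths in m; the calibration is good to about 2 mm. A picture is of the moment at which its call begins. There is no depth.
- sign_off(): hands the job in, once; it reports no verdict.
Trained networks look in the newest picture that a camera, given by its name, has taken for a name from the list of things; names that differ only in an ending like _2 or _b are one class to them, and where a whole thing is asked for, a point or a joint stands for the part that bears it (a point fixed in the world has none). Each returns a list of dicts, best first, with "conf" (0 to 1); they miss things now and then, are a little off and sometimes report something else, mostly with a low value. They report only what shows in the picture. A call takes as long as a camera call. They do not tell look-alikes from the thing itself.
- silhouettes(target, camera): "mask" (480x640 bool, what is visible of it) and "uv" ([column, row] in pixels, amid what is visible of it).
The state is a dict: "t": time; "q": joint angles; "joint_velocities": joint speeds; "effort": joint torques, N m; "ee_pos": TCP position; "orientation": TCP orientation; "force": force on the tool from outside, world axes, zero at the start; "moment": the same for the moment, N m; "width": finger opening in m.
Only numpy, scipy, OpenCV 4.12 (cv2) and the standard library are available. Lean on these libraries where they do the work, as an engineer would, in place of code of your own. Each camera call takes 0.05 s, during which the arm holds its last target.

## Working session

There is one attempt and no reset: what is moved stays moved. The work goes in short steps, Python scripts to look and compute and a tool call to move; the robot and the scene stay as the last step left them, time stands still between calls to the robot, and variables do not carry over. Pictures are saved under pics/ and viewed, and the job is handed in when it is done.

Besides the shell and the picture viewer there is one more tool, called after "Call:" by a JSON object that holds its "api" and its "payload". drive_tool: Moves the arm, as the interface text tells. Its arguments: {"type":"object","properties":{"commands":{"type":"array","items":{"type":"array"}},"hand":{"type":"number"},"grip_force":{"type":"number"}},"required":["commands"]}

```bash
mkdir -p pics; ls; python3 - <<'E'
from rig import *
import cv2
s=sense(); print({k:(v if not hasattr(v,'round') else v.round(3)) for k,v in s.items()} if hasattr(s,'items') else s)
for n in ("side","top"):
    c=camera(n); print(n,c["fx"],c["fy"],c["cx"],c["cy"],c["position"],c["orientation"])
    cv2.imwrite(f"pics/{n}0.png",c["img"][:,:,::-1])
E
```

```text
pics
{'t': 0.0, 'q': array([-1.341,  0.424,  1.631,  0.   ,  1.089, -0.019]), 'joint_velocities': array([ 0.001,  0.001,  0.001,  0.001,  0.001, -0.   ]), 'effort': array([ 2.0000e-03, -5.4461e+01, -2.7367e+01,  6.4000e-02,  2.3000e-02,
       -0.0000e+00]), 'ee_pos': array([ 0.154, -0.605,  0.222]), 'orientation': array([-0.   ,  0.789, -0.614, -0.001]), 'force': array([-0.32 , -0.785,  0.288]), 'moment': array([ 0.   ,  0.017, -0.056]), 'width': 0.08769653611210487}
side 505.6915751489633 505.6915751489633 313.8776845890379 237.6978863810258 [-0.79397777 -0.36597519  0.85506178] [-0.4025058   0.68971024 -0.51455327  0.31228799]
top 541.3572542779121 541.3572542779121 322.44610607064413 239.93278865001798 [ 0.50653118 -0.0114518   1.47404301] [-0.02199226  0.71522631 -0.69847945  0.0097015 ]
```

View pics/side0.png

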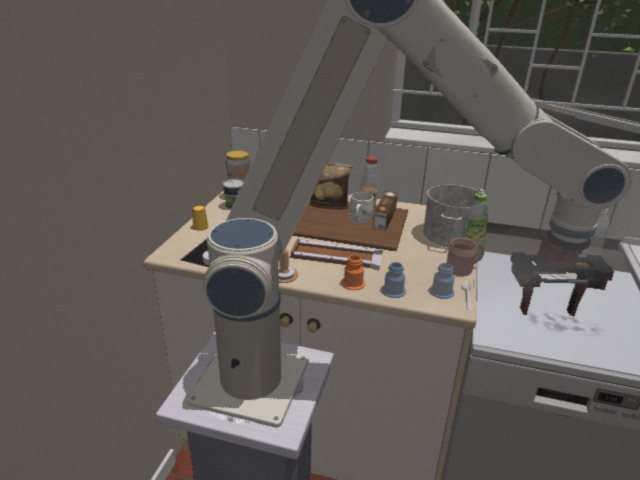

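View pics/top0.png

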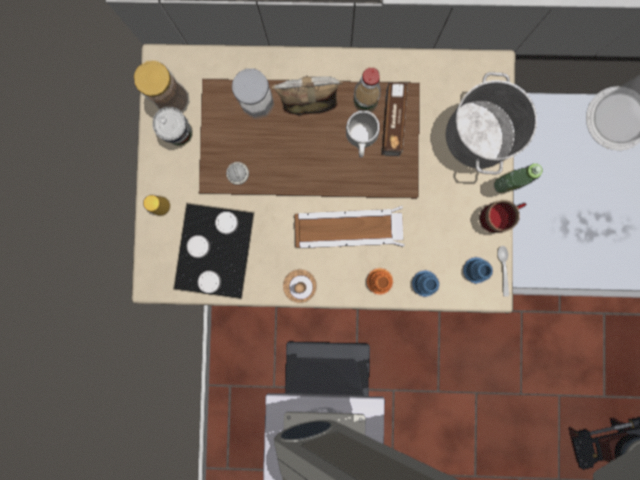

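```bash
cat > h.py <<'E'
from rig import *
import numpy as np, cv2
from scipy.spatial.transform import Rotation as R
def Rm(c):
    w,x,y,z=c["orientation"]; return R.from_quat([x,y,z,w]).as_matrix()
def ray(c,uv):
    d=np.array([(uv[0]-c["cx"])/c["fx"],(uv[1]-c["cy"])/c["fy"],1.]); return Rm(c)@d
def atz(c,uv,z):
    p=np.array(c["position"]); d=ray(c,uv); return p+d*(z-p[2])/d[2]
def proj(c,P):
    q=Rm(c).T@(np.array(P)-np.array(c["position"])); return np.array([c["fx"]*q[0]/q[2]+c["cx"],c["fy"]*q[1]/q[2]+c["cy"]])
def tri(c1,u1,c2,u2):
    p1,p2=np.array(c1["position"]),np.array(c2["position"]); d1,d2=ray(c1,u1),ray(c2,u2)
    d1/=np.linalg.norm(d1); d2/=np.linalg.norm(d2)
    s=np.linalg.lstsq(np.stack([d1,-d2],1),p2-p1,rcond=None)[0]
    a,b=p1+s[0]*d1,p2+s[1]*d2
    return (a+b)/2,np.linalg.norm(a-b)
def crop(c,u,v,w,h,k,name):
    i=c["img"][v:v+h,u:u+w,::-1]; cv2.imwrite("pics/"+name,cv2.resize(i,None,fx=k,fy=k,interpolation=cv2.INTER_CUBIC))
E
python3 - <<'E'
from h import *
t=camera("top");s=camera("side")
crop(t,280,190,250,130,3.2,"topcrop1.png"); crop(s,180,180,300,130,2.6,"sidecrop1.png")
for n in ["jar_a_mid","lid_a_mid","rail_mouth","rail_stop","press_grip","coaster_top","jar_a","lid_a","press","mat","red_mug"]:
    for cn,c in (("top",t),("side",s)):
        try:
            for d in silhouettes(n,cn):
                m=d["mask"]; print(n,cn,round(d["conf"],2),np.round(d["uv"],1),m.sum(), np.round(atz(c,d["uv"],0.045),3)) 
        except Exception as e: print(n,cn,e)
E
```

```text
jar_a_mid top 0.5 [200.7 245.2] 356 [0.549 0.337 0.045]
jar_a_mid top 0.48 [348.5 226.8] 3872 [ 0.607 -0.054  0.045]
lid_a_mid top 0.66 [205.4 281.8] 382 [0.452 0.321 0.045]
lid_a_mid side 0.57 [203.6 254. ] 58 [0.423 0.327 0.045]
rail_mouth top 0.75 [348.2 226.4] 3728 [ 0.608 -0.053  0.045]
rail_mouth side 0.68 [333.5 248.9] 1481 [ 0.577 -0.053  0.045]
rail_stop top 0.8 [346.2 230.7] 3643 [ 0.596 -0.048  0.045]
rail_stop side 0.59 [333.3 252.2] 1597 [ 0.556 -0.057  0.045]
press_grip top 0.76 [299.7 288.4] 427 [0.441 0.071 0.045]
press_grip side 0.67 [283.1 268.6] 333 [0.417 0.063 0.045]
coaster_top top 0.72 [294.7 275.1] 446 [0.476 0.085 0.045]
coaster_top top 0.43 [235.8 176.1] 375 [0.735 0.249 0.045]
coaster_top side 0.47 [291.1 281.2] 74 [0.359 0.019 0.045]
jar_a top 0.91 [476.4 269.1] 637 [ 0.503 -0.392  0.045]
jar_a top 0.91 [378.7 276.2] 565 [ 0.478 -0.136  0.045]
jar_a top 0.64 [425.1 284.6] 567 [ 0.459 -0.258  0.045]
jar_a side 0.97 [441.3 283.6] 698 [ 0.477 -0.397  0.045]
jar_a side 0.95 [394.2 281.8] 640 [ 0.445 -0.266  0.045]
jar_a side 0.79 [354.3 274.7] 633 [ 0.448 -0.148  0.045]
jar_a side 0.36 [293.2 277.6] 99 [0.379 0.019 0.045]
lid_a top 0.86 [197.3 243.9] 394 [0.552 0.346 0.045]
lid_a top 0.84 [227.2 221. ] 390 [0.615 0.268 0.045]
lid_a top 0.83 [206.7 280.5] 375 [0.456 0.318 0.045]
lid_a top 0.61 [289.2 284.8] 497 [0.45  0.099 0.045]
lid_a side 0.35 [333.9 252.5] 1487 [ 0.555 -0.059  0.045]
lid_a side 0.23 [198.9 217.3] 342 [0.65  0.46  0.045]
press top 0.72 [301.6 285.8] 381 [0.448 0.066 0.045]
press side 0.77 [286.5 268.3] 299 [0.421 0.054 0.045]
press side 0.52 [332.8 249.7] 1677 [ 0.571 -0.052  0.045]
mat top 0.6 [216.1 253.5] 4973 [0.528 0.295 0.045]
mat side 0.9 [194.5 254.7] 378 [0.41  0.352 0.045]
red_mug top 0.81 [498.7 217. ] 1156 [ 0.642 -0.448  0.045]
red_mug side 0.66 [460.7 252. ] 969 [ 0.681 -0.446  0.045]
```

View pics/topcrop1.png

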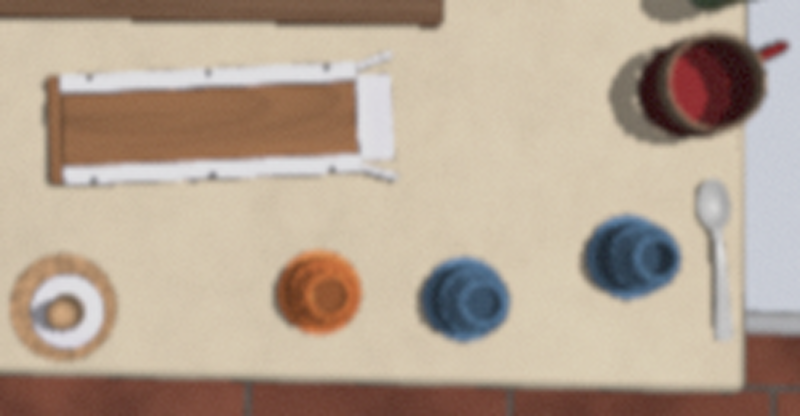

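View pics/sidecrop1.png

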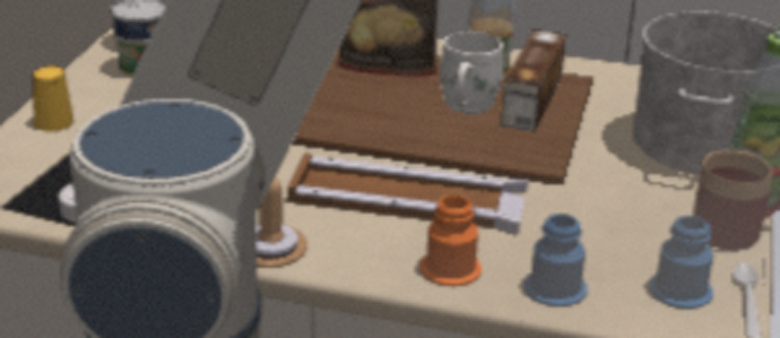

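```bash
cat >> h.py <<'E'
from scipy.optimize import minimize
JAR=[(0,.036),(.005,.036),(.005,.029),(.054,.029),(.062,.0195),(.072,.0195),(.078,.023),(.084,.020),(.091,.0165)]
LID=[(0,.029),(.0245,.029)]
PRESS=[(0,.031),(.012,.031),(.012,.014),(.078,.014),(.091,.005)]
A=np.linspace(0,2*np.pi,40,endpoint=False)
def render(c,prof,x,y,z,k=4,box=None):
    u0,v0,w,h=box
    im=np.zeros((h*k,w*k),np.uint8); prev=None
    for hz,r in prof:
        P=np.stack([x+r*np.cos(A),y+r*np.sin(A),np.full(40,z+hz)],1)-np.array(c["position"])
        q=P@Rm(c); uv=np.stack([c["fx"]*q[:,0]/q[:,2]+c["cx"],c["fy"]*q[:,1]/q[:,2]+c["cy"]],1)
        pts=((uv-[u0,v0]+.5)*k*16).astype(np.float32)
        if prev is not None:
            hl=cv2.convexHull(np.concatenate([prev,pts]))
            cv2.fillConvexPoly(im,np.round(hl).astype(np.int32),255,shift=4)
        prev=pts
    return cv2.resize(im,(w,h),interpolation=cv2.INTER_AREA).astype(float)/255
def fit(views,prof,x0,free_z=False,z=0.):
    # views: list of (cam, softmask HxW float)
    bs=[]
    for c,m in views:
        u,v=proj(c,[x0[0],x0[1],z+prof[-1][0]/2]).astype(int); b=(max(u-35,0),max(v-35,0),70,70); bs.append((c,m[b[1]:b[1]+70,b[0]:b[0]+70],b))
    def f(p):
        zz=p[2] if free_z else z
        return sum(np.abs(render(c,prof,p[0],p[1],zz,box=b)-m).sum() for c,m,b in bs)
    p0=np.array([x0[0],x0[1],z][:3 if free_z else 2])
    n=len(p0); sim=np.vstack([p0]+[p0+np.eye(n)[i]*.012 for i in range(n)])
    r=minimize(f,p0,method="Nelder-Mead",options=dict(initial_simplex=sim,xatol=1e-4,fatol=.01))
    return r.x,r.fun
def hsv(c): return cv2.cvtColor(c["img"],cv2.COLOR_RGB2HSV).astype(int)
def blue(c):
    H=hsv(c); return ((abs(H[...,0]-107)<14)&(H[...,1]>70)).astype(float)
def white(c,s=50,v=150):
    H=hsv(c); return ((H[...,1]<s)&(H[...,2]>v)).astype(float)
E
python3 - <<'E'
from h import *
t=camera("top");s=camera("side")
for x0 in [(.46,-.26),(.50,-.39)]:
    for vs in ([t],[s],[t,s]):
        print(x0,[np.round(v,4) for v in fit([(c,blue(c)) for c in vs],JAR,x0)], np.round(fit([(c,blue(c)) for c in vs],JAR,x0,True)[0],4) if len(vs)>1 else "")
for uv in [(226,223),(198,246),(208,282)]:
    x0=atz(t,uv,.0275)[:2]
    print("lid",[np.round(v,4) for v in fit([(t,white(t))],LID,x0,z=.003)],x0)
H=hsv(t)
for uv in [(226,223),(216,255),(222,231),(300,287),(293,275),(290,287),(340,228),(340,213),(400,215),(360,265),(288,284),(309,290),(300,293)]: print(uv,H[uv[1],uv[0]],t["img"][uv[1],uv[0]])
b=blue(t); cv2.imwrite("pics/bm.png",np.hstack([b[200:310,340:520],white(t)[200:310,340:520]])*255)
crop(t,165,190,160,120,5,"tl.png")
E
```

```text
(0.46, -0.26) [array([ 0.4627, -0.2632]), np.float64(111.5216)] 
(0.46, -0.26) [array([ 0.4732, -0.2632]), np.float64(604.0275)] 
(0.46, -0.26) [array([ 0.4638, -0.2631]), np.float64(722.4275)] [ 0.4645 -0.2642 -0.0057]
(0.5, -0.39) [array([ 0.5025, -0.3988]), np.float64(115.6549)] 
(0.5, -0.39) [array([ 0.512 , -0.4021]), np.float64(653.3804)] 
(0.5, -0.39) [array([ 0.5031, -0.399 ]), np.float64(775.1804)] [ 0.5009 -0.4459 -0.1693]
lid [array([0.6142, 0.2776]), np.float64(1791.8353)] [0.61061157 0.2746955 ]
lid [array([0.5478, 0.353 ]), np.float64(1613.3294)] [0.5470366  0.34808408]
lid [array([0.4526, 0.3193]), np.float64(1073.5059)] [0.45135833 0.31791016]
(226, 223) [  0   0 221] [221 221 221]
(216, 255) [110  18  42] [39 40 42]
(222, 231) [ 30   1 201] [201 201 200]
(300, 287) [ 15  96 201] [201 163 125]
(293, 275) [ 14 102 178] [178 139 107]
(290, 287) [156   9 139] [139 134 138]
(340, 228) [ 13 123 147] [147 107  76]
(340, 213) [135   2 222] [221 220 222]
(400, 215) [128   5 223] [220 219 223]
(360, 265) [ 19  43 212] [212 199 176]
(288, 284) [ 14  93 184] [184 149 117]
(309, 290) [120   2 224] [222 222 224]
(300, 293) [177  15 173] [173 163 164][ WARN:0@3.465] global loadsave.cpp:1063 imwrite_ Unsupported depth image for selected encoder is fallbacked to CV_8U.
```

View pics/tl.png

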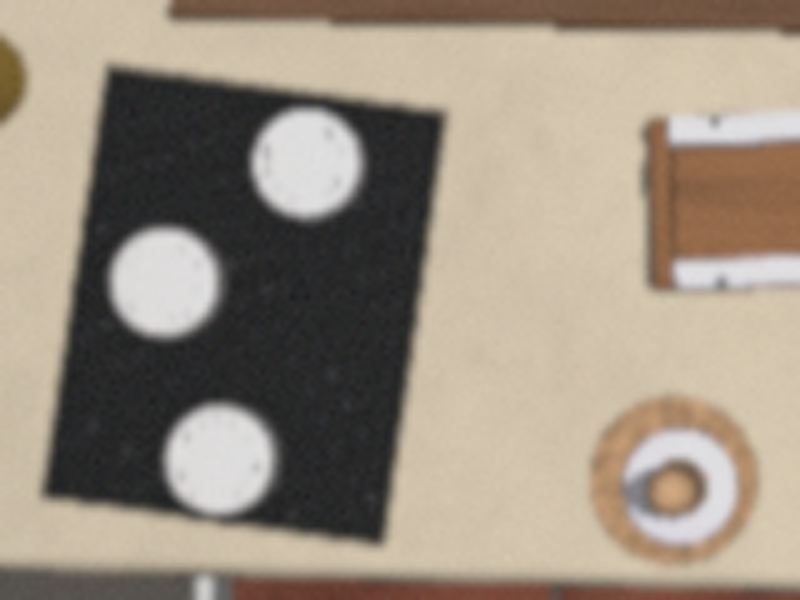

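```bash
cat >> h.py <<'E'
def comp(m,uv,rad=12):
    m=cv2.morphologyEx(m.astype(np.uint8),cv2.MORPH_CLOSE,np.ones((3,3),np.uint8))
    n,l,st,ce=cv2.connectedComponentsWithStats(m)
    u,v=int(round(uv[0])),int(round(uv[1])); w=l[max(v-rad,0):v+rad,max(u-rad,0):u+rad]; w=w[w>0]
    if not len(w): return np.zeros(m.shape)
    return (l==np.bincount(w).argmax()).astype(float)
def blue(c):
    i=c["img"].astype(int); return (i[...,2]-i[...,0])>12
def whitem(c): 
    i=c["img"].astype(int); return (i.min(2)>130)&(i.max(2)-i.min(2)<16)
E
python3 - <<'E'
from h import *
t=camera("top");s=camera("side")
def ov(c,m,P,prof,z):
    u,v=proj(c,[P[0],P[1],z+.03]).astype(int); b=(u-35,v-35,70,70)
    r=render(c,prof,P[0],P[1],z,box=b); im=c["img"][v-35:v+35,u-35:u+35,::-1].copy()
    im=cv2.resize(im,(280,280),interpolation=cv2.INTER_CUBIC); rr=cv2.resize(r,(280,280))>.5; mm=cv2.resize(m[v-35:v+35,u-35:u+35].astype(np.float32),(280,280))>.5
    for k,col in ((rr,(0,255,0)),(mm,(0,0,255))):
        cs,_=cv2.findContours(k.astype(np.uint8),cv2.RETR_EXTERNAL,cv2.CHAIN_APPROX_NONE); cv2.drawContours(im,cs,-1,col,1)
    return im
o=[]
for x0 in [(.46,-.26),(.50,-.39)]:
    ms=[(c,comp(blue(c),proj(c,[*x0,.04]))) for c in (t,s)]
    for vs in ([ms[0]],[ms[1]],ms):
        print(x0,[np.round(v,4) for v in fit(vs,JAR,x0)])
    p,_=fit(ms,JAR,x0,True); print("z free",p.round(4))
    p,_=fit(ms,JAR,x0); o+=[ov(c,m,p,JAR,0) for c,m in ms]
for uv in [(226,223),(198,246),(208,282)]:
    x0=atz(t,uv,.0275)[:2]; m=comp(whitem(t),uv,4)
    p,e=fit([(t,m)],LID,x0,z=.003); print("lid",p.round(4),e,m.sum()); o.append(ov(t,m,p,LID,.003))
o.append(o[-1])
cv2.imwrite("pics/ov1.png",cv2.resize(np.vstack([np.hstack(o[:4]),np.hstack(o[4:])]),(800,400)))
# coaster: brown vs counter, disc
E
```

```text
(0.46, -0.26) [array([ 0.4625, -0.2645]), np.float64(53.0)]
(0.46, -0.26) [array([ 0.5532, -0.257 ]), np.float64(398.7059)]
(0.46, -0.26) [array([ 0.4627, -0.2639]), np.float64(520.651)]
z free [ 0.4626 -0.2637  0.0026]
(0.5, -0.39) [array([ 0.5012, -0.4005]), np.float64(64.1451)]
(0.5, -0.39) [array([ 0.5937, -0.4059]), np.float64(452.3922)]
(0.5, -0.39) [array([ 0.5019, -0.4021]), np.float64(589.6627)]
z free [ 0.5019 -0.402   0.0008]
lid [0.6141 0.2775] 33.27058823529411 375.0
lid [0.5478 0.3536] 45.839215686274514 369.0
lid [0.4525 0.3199] 36.443137254901956 381.0
```

View pics/ov1.png

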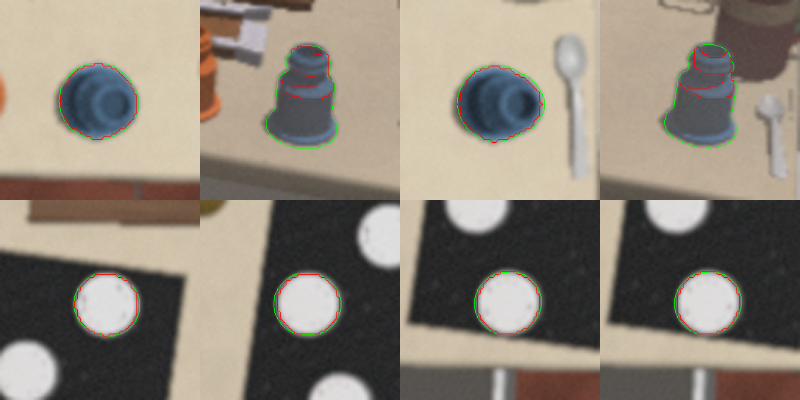

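```bash
cat >> h.py <<'E'
def blue(c,th=None):
    i=c["img"].astype(int); th=(12 if c["position"][0]>0 else -6) if th is None else th
    return (i[...,2]-i[...,0])>th
E
python3 - <<'E'
from h import *
t=camera("top");s=camera("side")
for x0 in [(.46,-.26),(.50,-.39)]:
    ms=[(c,comp(blue(c),proj(c,[*x0,.04]))) for c in (t,s)]
    for vs in ([ms[0]],[ms[1]],ms): print(x0,[np.round(v,4) for v in fit(vs,JAR,x0)])
    print("z free",fit(ms,JAR,x0,True)[0].round(4))
# coaster
i=t["img"].astype(int); d=i[...,0]-i[...,2]
m=((d>50)&(i[...,0]<215)).astype(np.uint8)
u0,v0=272,262
print(proj(t,[.45,.065,.005]))
sub=d[255:318,268:332]; np.set_printoptions(linewidth=400)
cm=(sub>50).astype(np.uint8); cs,_=cv2.findContours(cm,cv2.RETR_EXTERNAL,cv2.CHAIN_APPROX_NONE); c0=max(cs,key=cv2.contourArea)
el=cv2.fitEllipse(c0); uvc=np.array(el[0])+[268,255]; print("coaster el",uvc,el[1],atz(t,uvc,.005).round(4), 92e-3*t["fx"]/1.469)
# press foot white + handle
box=t["img"][262:312,274:326]
crop(t,272,260,56,56,10,"press.png"); crop(s,260,235,60,60,10,"presss.png")
E
```

```text
(0.46, -0.26) [array([ 0.4625, -0.2645]), np.float64(53.0)]
(0.46, -0.26) [array([ 0.4679, -0.2639]), np.float64(38.6196)]
(0.46, -0.26) [array([ 0.464 , -0.2638]), np.float64(113.1569)]
z free [ 0.4628 -0.2642  0.0028]
(0.5, -0.39) [array([ 0.5012, -0.4006]), np.float64(65.9569)]
(0.5, -0.39) [array([ 0.5067, -0.4027]), np.float64(43.5373)]
(0.5, -0.39) [array([ 0.5026, -0.4024]), np.float64(131.8588)]
z free [ 0.5013 -0.4018  0.003 ]
[302.86471285 284.53612091]
coaster el [299.21549606 285.64619255] (32.285484313964844, 32.710731506347656) [0.4468 0.0748 0.005 ] 33.90392606777938
```

View pics/press.png

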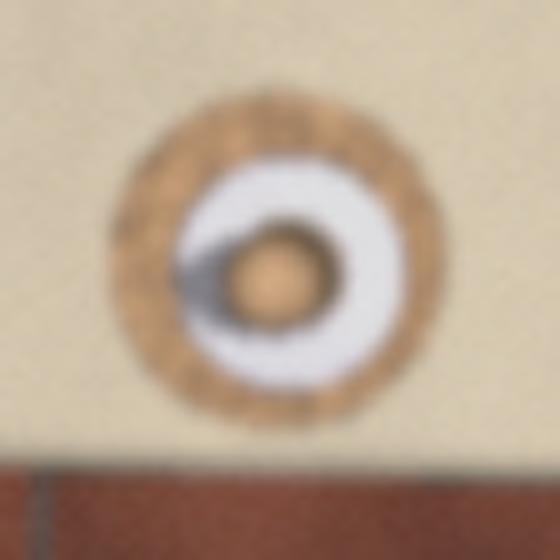

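View pics/presss.png

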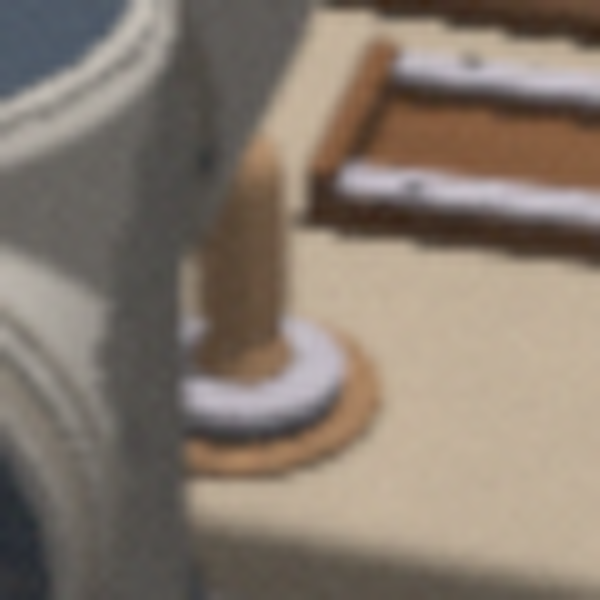

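```bash
python3 - <<'E'
from h import *
t=camera("top");s=camera("side")
print("press foot",atz(t,(300.55,286.85),.017).round(4),"handle shaft", atz(t,(299.25,287.75),.09).round(4))
crop(t,290,200,60,60,10,"railL.png");crop(t,350,200,60,60,10,"railR.png")
# slot edges: brown vs white transition along columns
i=t["img"].astype(float); d=i[...,0]-i[...,2]
for u in range(303,392,8):
    col=d[205:252,u]; 
    mid=(col>30).astype(int)
    # subpixel transitions thresholds at half (35)
    tr=[]
    for k in range(len(col)-1):
        if (col[k]-36)*(col[k+1]-36)<0: tr.append(round(205+k+(36-col[k])/(col[k+1]-col[k]),2))
    print(u,tr)
for v in (224,228,232):
    row=d[v,290:415]; print(v,row.round().astype(int).tolist())
for v in (216,217,242,243):
    row=i[v,290:412,:].mean(1); print(v,row.round().astype(int).tolist())
E
```

```text
press foot [0.4441 0.0704 0.017 ] handle shaft [0.4449 0.0696 0.09  ]
303 [np.float64(211.14), np.float64(219.18)]
311 [np.float64(219.06), np.float64(240.9)]
319 [np.float64(210.38), np.float64(218.31), np.float64(240.24), np.float64(247.93)]
327 [np.float64(209.75), np.float64(247.92)]
335 [np.float64(209.75), np.float64(217.91), np.float64(239.72), np.float64(247.8)]
343 [np.float64(209.25), np.float64(217.48), np.float64(239.33), np.float64(246.91)]
351 [np.float64(217.17), np.float64(239.1), np.float64(246.92)]
359 [np.float64(208.67), np.float64(216.69), np.float64(238.68), np.float64(246.8), np.float64(247.5), np.float64(248.5)]
367 [np.float64(208.22), np.float64(216.15), np.float64(238.35)]
375 [np.float64(216.15), np.float64(238.04), np.float64(246.33)]
383 [np.float64(207.6), np.float64(215.7), np.float64(237.73), np.float64(245.5)]
391 [np.float64(207.33), np.float64(233.8), np.float64(236.67), np.float64(244.92)]
224 [39, 37, 34, 28, 30, 54, 68, 71, 67, 59, 65, 69, 70, 72, 70, 70, 71, 71, 71, 74, 71, 74, 74, 72, 71, 73, 72, 73, 73, 72, 71, 75, 72, 73, 72, 72, 73, 71, 73,
[... 3107 characters left out ...]
, 205, 202, 201, 200, 194, 195, 196, 195, 192, 191, 193, 194, 196, 194, 197, 195, 196]
243 [195, 194, 192, 177, 132, 100, 96, 107, 115, 151, 196, 216, 218, 217, 218, 219, 217, 218, 215, 216, 218, 220, 220, 220, 221, 222, 221, 220, 223, 222, 224, 223, 224, 223, 224, 223, 222, 223, 223, 223, 223, 222, 223, 223, 223, 222, 223, 223, 223, 222, 222, 223, 222, 223, 218, 202, 190, 200, 217, 224, 223, 222, 223, 224, 222, 223, 222, 223, 223, 221, 219, 218, 218, 219, 217, 217, 215, 214, 216, 214, 216, 216, 215, 215, 215, 215, 215, 216, 215, 215, 216, 211, 182, 150, 154, 184, 197, 198, 192, 189, 185, 185, 182, 179, 178, 182, 196, 201, 200, 197, 204, 207, 205, 193, 190, 191, 195, 195, 196, 195, 195, 195]
```

View pics/railL.png

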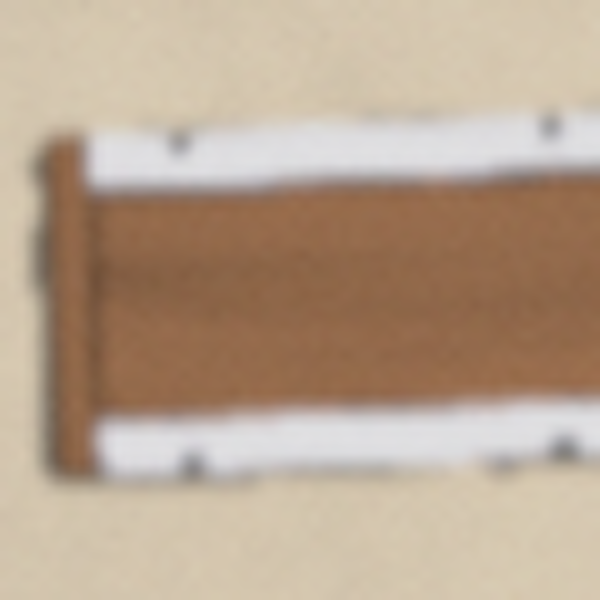

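View pics/railR.png

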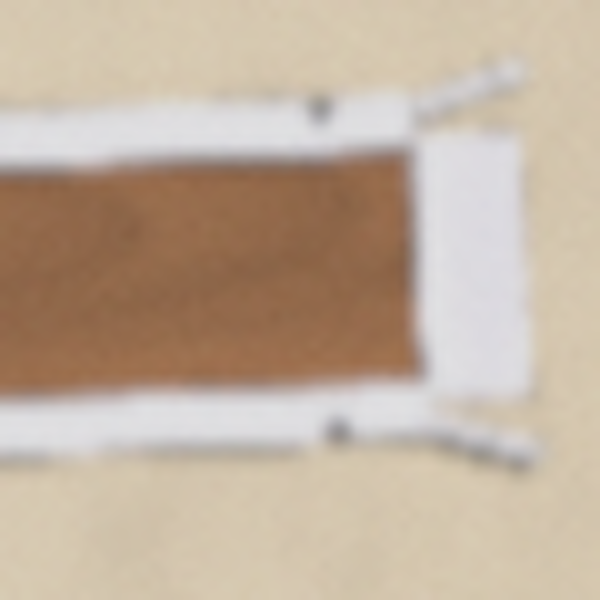

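```bash
python3 - <<'E'
from h import *
t=camera("top");s=camera("side")
def edges(c,cols,v0,v1,met,th,pick):
    out=[]
    for u in cols:
        col=met[v0(u):v1(u),u]; tr=[]
        for k in range(len(col)-1):
            if (col[k]-th)*(col[k+1]-th)<0: tr.append(v0(u)+k+(th-col[k])/(col[k+1]-col[k]))
        if len(tr)>=1: out.append((u,tr[pick]))
    a=np.array(out); p=np.polyfit(a[:,0],a[:,1],1); r=a[:,1]-np.polyval(p,a[:,0]); g=abs(r)<1; p=np.polyfit(a[g,0],a[g,1],1); return p,np.std(a[g,1]-np.polyval(p,a[g,0])),g.mean()
i=t["img"].astype(float); 
for nm,met,th in (("b",i[...,2],150),("b",i[...,2],120),("d",-(i[...,0]-i[...,2]),-36),("d",-(i[...,0]-i[...,2]),-50)):
    met=cv2.GaussianBlur(met,(9,1),2)
    cols=range(305,388)
    cen=lambda u: int(229-(u-345)*.043)
    pu=edges(t,cols,lambda u:cen(u)-17,cen,met,th,-1); pl=edges(t,cols,cen,lambda u:cen(u)+17,met,th,0)
    L=[atz(t,(u,np.polyval(pu[0],u)),.019) for u in (305,385)]; M=[atz(t,(u,np.polyval(pl[0],u)),.019) for u in (305,385)]
    print(nm,th,pu,pl); print(np.round(L,4).tolist(),np.round(M,4).tolist(),"width",np.round([L[0][0]-M[0][0],L[1][0]-M[1][0]],4))
E
```

```text
b 150 (array([-4.48441015e-02,  2.32153218e+02]), np.float64(0.14257357019359726), np.float64(1.0)) (array([-4.44252712e-02,  2.54878868e+02]), np.float64(0.12358559557699254), np.float64(1.0))
[[0.6283, 0.0631, 0.019], [0.6429, -0.1521, 0.019]] [[0.5666, 0.0615, 0.019], [0.5812, -0.1532, 0.019]] width [0.0617 0.0617]
b 120 (array([-4.45112492e-02,  2.32564338e+02]), np.float64(0.1359789096080398), np.float64(1.0)) (array([-4.46538797e-02,  2.54392605e+02]), np.float64(0.10152114669168526), np.float64(1.0))
[[0.6269, 0.063, 0.019], [0.6414, -0.1521, 0.019]] [[0.5681, 0.0615, 0.019], [0.5828, -0.1532, 0.019]] width [0.0588 0.0587]
d -36 (array([-4.47893602e-02,  2.32810958e+02]), np.float64(0.1352286744301399), np.float64(1.0)) (array([-4.22272155e-02,  2.53852097e+02]), np.float64(0.060615312650930134), np.float64(1.0))
[[0.6265, 0.063, 0.019], [0.641, -0.1521, 0.019]] [[0.5676, 0.0615, 0.019], [0.5817, -0.1532, 0.019]] width [0.0589 0.0593]
d -50 (array([-4.45532627e-02,  2.33169228e+02]), np.float64(0.1459665836691931), np.float64(1.0)) (array([-4.16368803e-02,  2.53178052e+02]), np.float64(0.07266430286373515), np.float64(1.0))
[[0.6253, 0.063, 0.019], [0.6398, -0.1521, 0.019]] [[0.5689, 0.0616, 0.019], [0.5829, -0.1532, 0.019]] width [0.0564 0.0569]
```

```bash
python3 - <<'E'
from h import *
t=camera("top")
p0=np.array([.5975,.0623]);d=np.array([-.0679,.9977])
for uv in [(298.8,229.4),(391.5,225)]:
    q=atz(t,uv,.019)[:2]; l=(q-p0)@d; print((p0+l*d).round(4), l)
S=None
q=atz(t,(298.8,229.4),.019)[:2]; S=p0+((q-p0)@d)*d
print("stop",S.round(4),"mouth",(S-.25*d).round(4),"jar1",(S-.036*d).round(4),"jar2",(S-.108*d).round(4),"start",(S-.36*d).round(4))
E
cat >> h.py <<'E'
def go(target,yaw_deg):
    """shift in tool axes mm and turn deg to put the TCP at target, tool x yaw"""
    st=sense(); w,x,y,z=st["orientation"]; M=R.from_quat([x,y,z,w]).as_matrix()
    d=M.T@(np.array(target)-st["ee_pos"])*1000
    yaw=np.degrees(np.arctan2(M[1,0],M[0,0])); 
    print("pos",np.round(st["ee_pos"],4),"yaw",round(yaw,2),"tilt",M[:,2].round(4),"shift",d.round(1),"turn(tool z)",round(-(yaw_deg-yaw),2),"F",np.round(st["force"],1),"w",round(st["width"]*1000,1),"t",round(st["t"],2))
E
python3 - <<'E'
from h import *
go([.5015,-.4015,.20],3.9)
E
```

```text
[0.5964 0.0789] 0.016638813180289338
[ 0.6133 -0.1702] -0.23304505939815706
stop [0.5964 0.0789] mouth [ 0.6133 -0.1705] jar1 [0.5988 0.043 ] jar2 [ 0.6037 -0.0289] start [ 0.6208 -0.2803]
pos [ 0.1539 -0.6057  0.2227] yaw -75.75 tilt [ 0. -0. -1.] shift [-112.4 -387.2   22.7] turn(tool z) -79.65 F [-0.2  0.1 -0.3] w 87.7 t 1.85
```

Call:
{"api": "drive_tool", "payload": {"commands": [[[-112,-387,22],-79.6],[[-112,-387,22],-79.6],[[-112,-387,22],-79.6],[[-112,-387,22],-79.6],[[-112,-387,22],-79.6],[[-112,-387,22],-79.6],[[-112,-387,22],-79.6],[[-112,-387,22],-79.6],[[-112,-387,22],-79.6],[[-112,-387,22],-79.6],[[-112,-387,22],-79.6],[[-112,-387,22],-79.6]], "hand": 87.8, "grip_force": 20}}

```text
t: 2.85
ee_pos: [0.5029, -0.4005, 0.2003]
orientation: [-0.0, 0.999, 0.038, -0.0]
force: [-0.7, -0.3, -0.5]
width: 0.088
```

```bash
cat >> h.py <<'E'
def jars(guesses=((.463,-.264),(.5015,-.4015)),z=0,top=True):
    t=camera("top"); s=camera("side")
    for x0 in guesses:
        ms=[(c,comp(blue(c),proj(c,[*x0,.04+z]))) for c in (t,s)]
        print("jar top",[np.round(v,4) for v in fit(ms[:1],JAR,x0,z=z)],"side",[np.round(v,4) for v in fit(ms[1:],JAR,x0,z=z)])
    return t,s
E
python3 - <<'E'
from h import *
go([.5015,-.4015,.026],3.9)
t,s=jars(); cv2.imwrite("pics/t1.png",t["img"][:,:,::-1]); cv2.imwrite("pics/s1.png",s["img"][:,:,::-1])
E
```

```text
pos [ 0.5029 -0.4005  0.2003] yaw 4.31 tilt [-3.e-04  2.e-04 -1.e+00] shift [ -1.4   0.9 174.3] turn(tool z) 0.41 F [-0.7 -0.3 -0.5] w 88.0 t 2.85
jar top [array([ 0.462, -0.264]), np.float64(53.1922)] side [array([ 0.4666, -0.2633]), np.float64(46.0431)]
jar top [array([ 0.5019, -0.4017]), np.float64(66.3882)] side [array([ 0.5063, -0.4026]), np.float64(44.7647)]
```

View pics/s1.png

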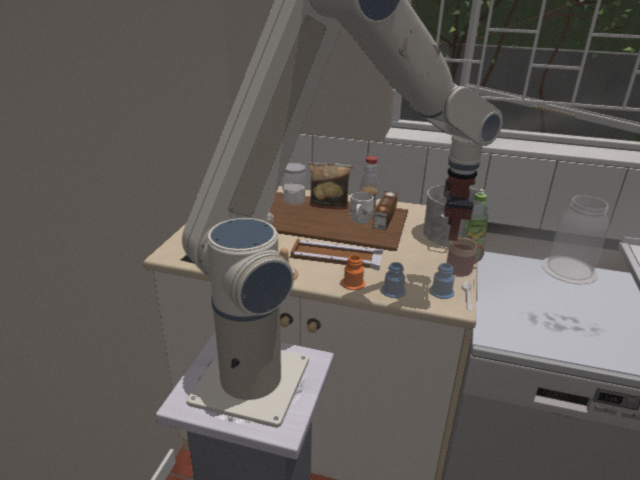

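View pics/t1.png

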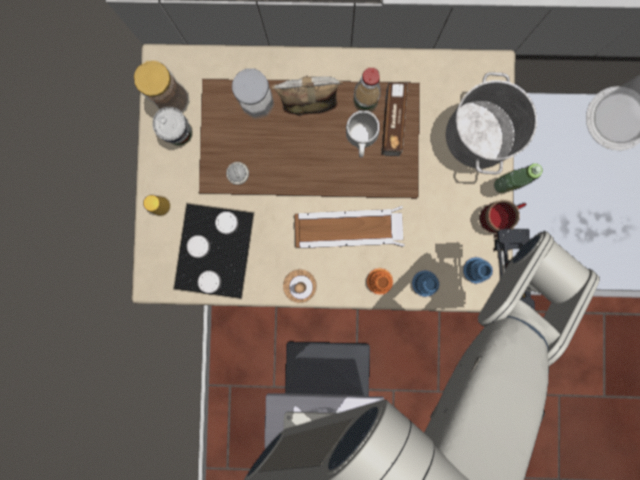

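```bash
python3 - <<'E'
from h import *
t=camera("top");s=camera("side")
p=sense()["ee_pos"]; print(proj(t,p),proj(s,p))
crop(t,440,210,110,100,7,"tc.png"); crop(s,410,150,100,160,5,"sc.png")
E
```

```text
[498.87340048 270.872112  ] [451.4076826  232.44876924]
```

View pics/tc.png

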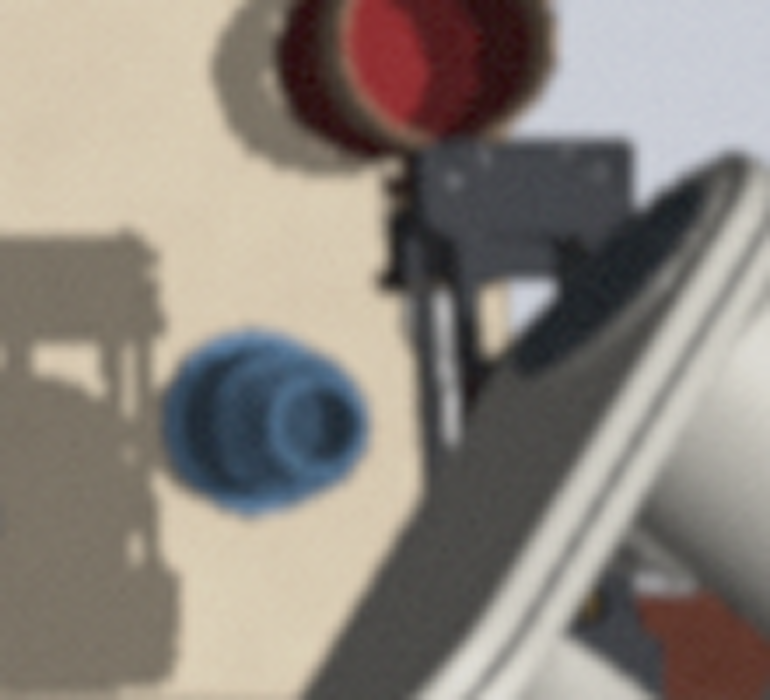

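View pics/sc.png

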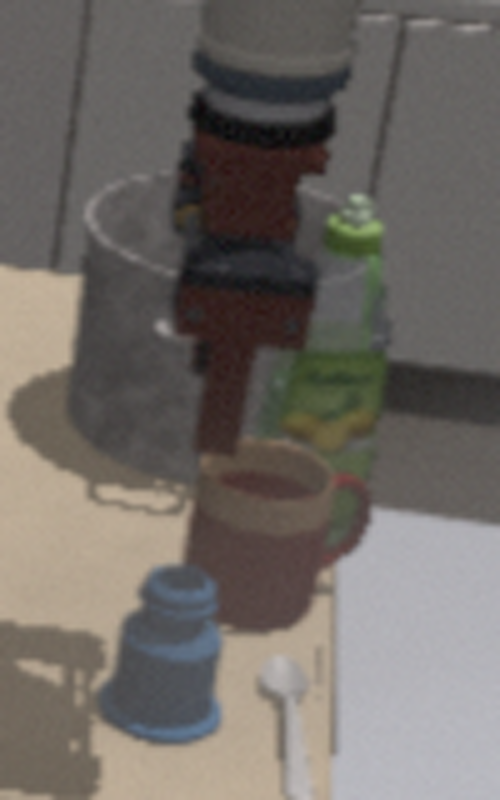

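Call:
{"api": "drive_tool", "payload": {"commands": [[[-0.5,1.4,40],0.4],[[-0.5,1.4,80],0.4],[[-0.5,1.4,115],0.4],[[-0.5,1.4,145],0.4],[[-0.5,1.4,165],0.4],[[-0.5,1.4,174],0.4],[[-0.5,1.4,174],0.4],[[-0.5,1.4,174],0.4]]}}

```text
t: 3.72
ee_pos: [0.5009, -0.4041, 0.0272]
orientation: [0.0, 1.0, 0.029, 0.0]
force: [0.1, -0.3, -0.4]
width: 0.0879
```

Call:
{"api": "drive_tool", "payload": {"commands": [[[0,0,0],0],[[0,0,0],0],[[0,0,0],0],[[0,0,0],0],[[0,0,0],0],[[0,0,0],0],[[0,0,0],0],[[0,0,0],0]], "hand": 50, "grip_force": 25}}

```text
t: 4.38
ee_pos: [0.5013, -0.4035, 0.0274]
orientation: [0.0, 1.0, 0.03, 0.0]
force: [-0.7, 0.6, 6.6]
width: 0.0576
```

```bash
python3 - <<'E'
from h import *
go([.6208,-.2803,.060],3.9)
s=camera("side"); crop(s,380,180,120,130,5,"g1.png")
E
```

```text
pos [ 0.5013 -0.4035  0.0274] yaw 3.46 tilt [ 5.e-04 -5.e-04 -1.e+00] shift [ 126.7 -115.8  -32.6] turn(tool z) -0.44 F [-0.7  0.6  6.6] w 57.6 t 4.38
```

View pics/g1.png

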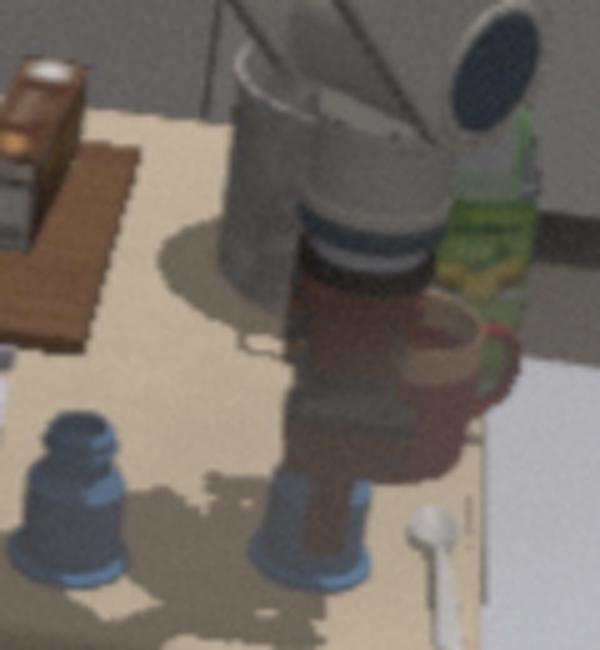

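Call:
{"api": "drive_tool", "payload": {"commands": [[[0,0,-15],0],[[0,0,-30],0],[[30,-28,-30],-0.5],[[60,-55,-30],-0.5],[[90,-82,-30],-0.5],[[115,-105,-30],-0.5],[[125,-114,-30],-0.5],[[126,-115,-30],-0.5],[[126,-115,-30],-0.5],[[126,-115,-30],-0.5]]}}

```text
t: 5.27
ee_pos: [0.619, -0.2816, 0.057]
orientation: [0.0, 0.999, 0.034, -0.0]
force: [-1.9, -0.0, -2.7]
width: 0.0576
```

```bash
python3 - <<'E'
from h import *
go([.6208,-.2803,.0365],3.9)
t,s=jars([(.4625,-.264),(.621,-.28)],z=.03)
jars([(.4625,-.264)])
crop(s,340,180,120,130,5,"g2.png")
E
```

```text
pos [ 0.619  -0.2816  0.057 ] yaw 3.94 tilt [-5.e-04 -2.e-04 -1.e+00] shift [ 1.9 -1.2 20.5] turn(tool z) 0.04 F [-1.9 -0.  -2.7] w 57.6 t 5.27
jar top [array([ 0.4782, -0.1267]), np.float64(0.0)] side [array([ 0.4251, -0.2672]), np.float64(395.7765)]
jar top [array([ 0.6306, -0.2376]), np.float64(509.5255)] side [array([ 0.622 , -0.2799]), np.float64(532.4078)]
jar top [array([ 0.4467, -0.111 ]), np.float64(0.0)] side [array([ 0.4683, -0.2633]), np.float64(342.6)]
```

View pics/g2.png

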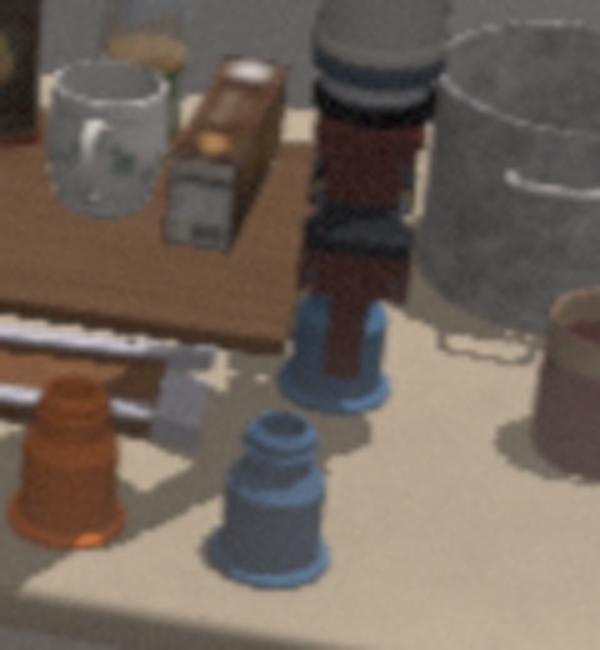

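Call:
{"api": "drive_tool", "payload": {"commands": [[[1.8,-1,10],0],[[1.8,-1,20.5],0],[[1.8,-15,21],0],[[1.8,-30,21],0],[[1.8,-45,21],0],[[1.8,-60,21],0],[[1.8,-72,21],0],[[1.8,-80,21],0],[[1.8,-88,21],0],[[1.8,-88,21],0]]}}

```text
t: 6.3
ee_pos: [0.6156, -0.1912, 0.0359]
orientation: [-0.0, 0.999, 0.035, -0.0]
force: [-0.5, 0.2, -1.9]
width: 0.0577
```

```bash
python3 - <<'E'
from h import *
go([.5988,.043,.0355],3.9)
s=camera("side"); crop(s,330,180,120,130,5,"g3.png");t=camera("top");crop(t,370,170,110,100,6,"g3t.png")
E
```

```text
pos [ 0.6156 -0.1912  0.0359] yaw 4.05 tilt [-0.e+00  2.e-04 -1.e+00] shift [  -0.3 -234.8    0.5] turn(tool z) 0.15 F [-0.5  0.2 -1.9] w 57.7 t 6.3
```

View pics/g3.png

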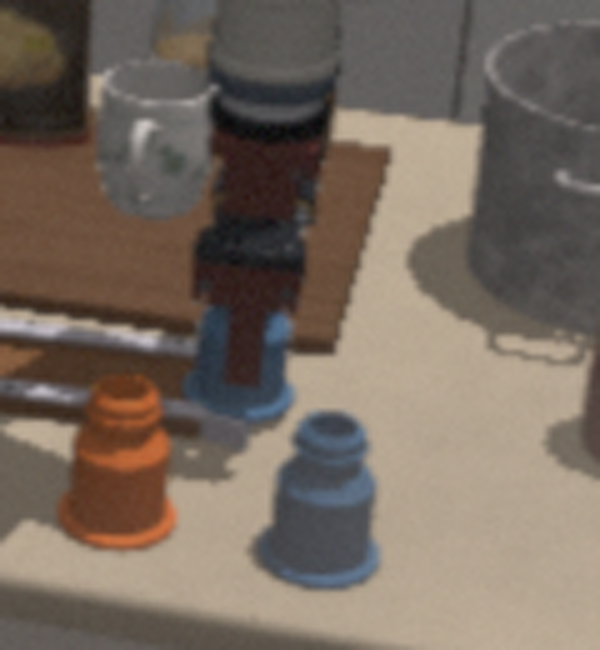

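View pics/g3t.png

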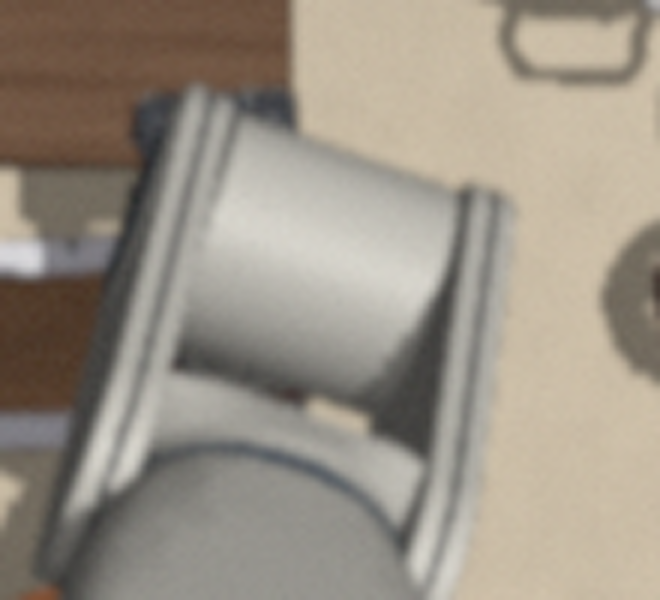

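Call:
{"api": "drive_tool", "payload": {"commands": [[[-0.3,-15,0.3],0.1],[[-0.3,-30,0.3],0.1],[[-0.3,-45,0.3],0.1],[[-0.3,-60,0.3],0.1],[[-0.3,-75,0.3],0.1],[[-0.3,-90,0.3],0.1],[[-0.3,-105,0.3],0.1],[[-0.3,-120,0.3],0.1],[[-0.3,-120,0.3],0.1]]}}

```text
t: 7.15
ee_pos: [0.6065, -0.0701, 0.0353]
orientation: [-0.0, 0.999, 0.035, -0.0]
force: [0.1, 0.3, -1.9]
width: 0.0577
```

```bash
python3 - <<'E'
from h import *
go([.5988,.043,.0355],3.9)
E
```

```text
pos [ 0.6065 -0.0701  0.0353] yaw 3.98 tilt [-8.e-04  6.e-04 -1.e+00] shift [ 1.000e-01 -1.134e+02 -1.000e-01] turn(tool z) 0.08 F [ 0.1  0.3 -1.9] w 57.7 t 7.15
```

Call:
{"api": "drive_tool", "payload": {"commands": [[[0,-15,0],0],[[0,-30,0],0],[[0,-45,0],0],[[0,-60,0],0],[[0,-75,0],0],[[0,-90,0],0],[[0,-98,0],0],[[0,-103,0.5],0],[[0,-106,1],0],[[0,-108,1],0],[[0,-108,1],0]]}}

```text
t: 8.07
ee_pos: [0.5997, 0.0344, 0.0343]
orientation: [0.0, 0.999, 0.034, -0.0]
force: [-0.3, -0.1, -2.5]
width: 0.0577
```

```bash
python3 - <<'E'
from h import *
go([.5988,.043,.0355],3.9)
E
```

```text
pos [0.5997 0.0344 0.0343] yaw 3.85 tilt [-1.e-04 -1.e-04 -1.e+00] shift [-0.4 -8.6 -1.2] turn(tool z) -0.05 F [-0.3 -0.1 -2.5] w 57.7 t 8.07
```

Call:
{"api": "drive_tool", "payload": {"commands": [[[0,-2,0],0],[[0,-3,0],0],[[0,-4,0],0],[[0,-5,0],0],[[0,-6,0],0],[[0,-6,0],0]]}}

```text
t: 8.57
ee_pos: [0.5994, 0.0405, 0.0344]
orientation: [-0.0, 0.999, 0.034, 0.0]
force: [-0.1, 0.5, -3.2]
width: 0.0575
```

Call:
{"api": "drive_tool", "payload": {"commands": [[[0,-1,0],0],[[0,-2,0],0],[[0,-2,0],0]]}}

```text
t: 8.82
ee_pos: [0.5993, 0.0414, 0.0346]
orientation: [0.001, 0.999, 0.034, 0.0]
force: [0.1, -7.1, -0.2]
width: 0.0575
```

Call:
{"api": "drive_tool", "payload": {"commands": [[[0,0.3,0.5],0],[[0,0.3,1],0],[[0,0.3,1],0]]}}

```text
t: 9.07
ee_pos: [0.5996, 0.0413, 0.0337]
orientation: [0.001, 0.999, 0.034, 0.0]
force: [0.3, -4.6, -0.4]
width: 0.0575
```

Call:
{"api": "drive_tool", "payload": {"commands": [[[0,0,0],0],[[0,0,0],0],[[0,0,0],0],[[0,0,0],0],[[0,0,0],0],[[0,0,-20],0],[[0,0,-50],0],[[0,0,-90],0],[[0,0,-130],0],[[0,0,-150],0],[[0,0,-150],0]], "hand": 87.8}}

```text
t: 9.98
ee_pos: [0.6024, 0.0424, 0.189]
orientation: [-0.0, 0.999, 0.034, 0.005]
force: [1.1, 0.4, 0.4]
width: 0.0881
```

```bash
python3 - <<'E'
from h import *
go([.4625,-.264,.20],3.9)
t=camera("top"); s=camera("side"); crop(t,270,170,200,150,4,"g4.png"); crop(s,260,200,200,120,4,"g4s.png")
E
```

```text
pos [0.6024 0.0424 0.189 ] yaw 3.86 tilt [ 9.4e-03  6.0e-04 -1.0e+00] shift [-160.2  296.3  -12.5] turn(tool z) -0.04 F [1.1 0.4 0.4] w 88.1 t 9.98
```

View pics/g4.png

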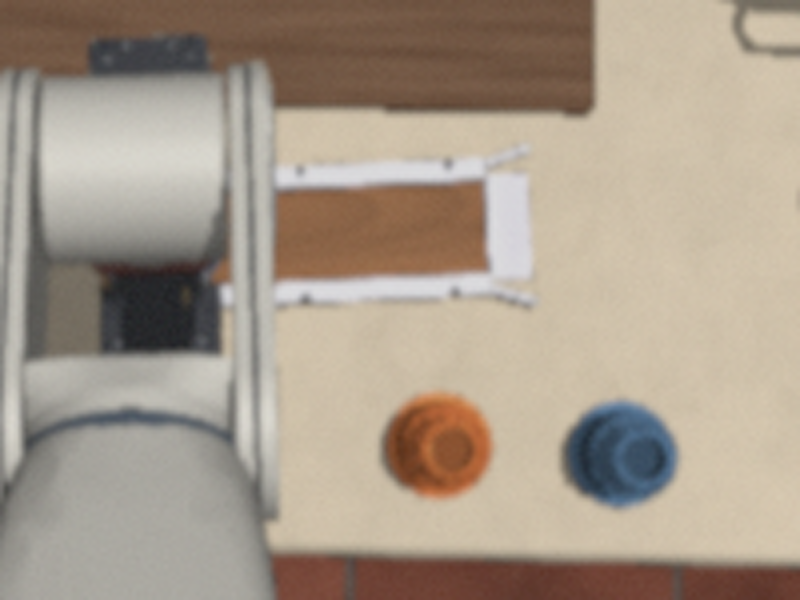

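View pics/g4s.png

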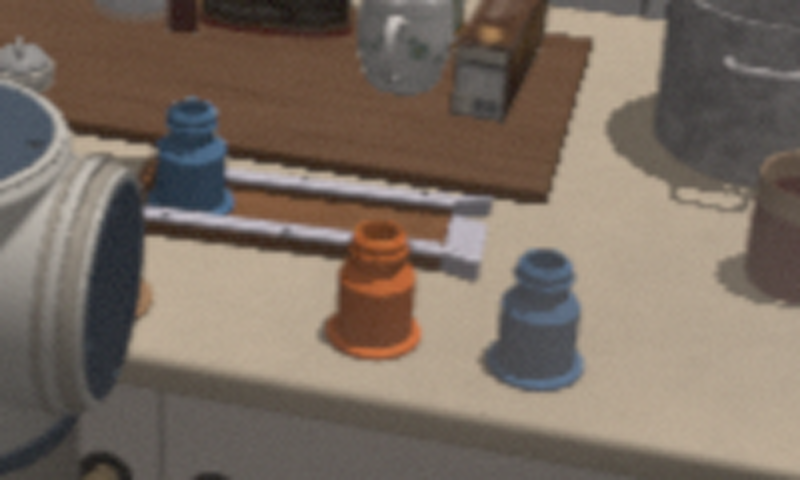

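Call:
{"api": "drive_tool", "payload": {"commands": [[[-20,36,-12],0],[[-40,72,-12],0],[[-60,110,-12],0],[[-80,148,-12],0],[[-100,185,-12],0],[[-120,222,-12],0],[[-140,260,-12],0],[[-155,285,-12],0],[[-160,296,-12],0],[[-160,296,-12],0],[[-160,296,-12],0]]}}

```text
t: 11.0
ee_pos: [0.4589, -0.2635, 0.1941]
orientation: [-0.001, 0.999, 0.033, -0.001]
force: [0.0, -0.1, 0.1]
width: 0.0877
```

```bash
python3 - <<'E'
from h import *
t,s=jars([(.4625,-.264)]); jars([(.5985,.043)],z=.006)
go([.4635,-.264,.027],3.9)
crop(t,270,170,200,150,4,"g5.png")
E
```

```text
jar top [array([ 0.4625, -0.264 ]), np.float64(104.9451)] side [array([ 0.4681, -0.2638]), np.float64(43.8471)]
jar top [array([0.6001, 0.0425]), np.float64(41.9176)] side [array([0.6068, 0.044 ]), np.float64(174.7216)]
pos [ 0.46   -0.2625  0.195 ] yaw 3.97 tilt [-5.e-04  6.e-04 -1.e+00] shift [  3.4   1.8 168. ] turn(tool z) 0.07 F [ 0.1 -0.4  0.3] w 87.5 t 11.2
```

View pics/g5.png

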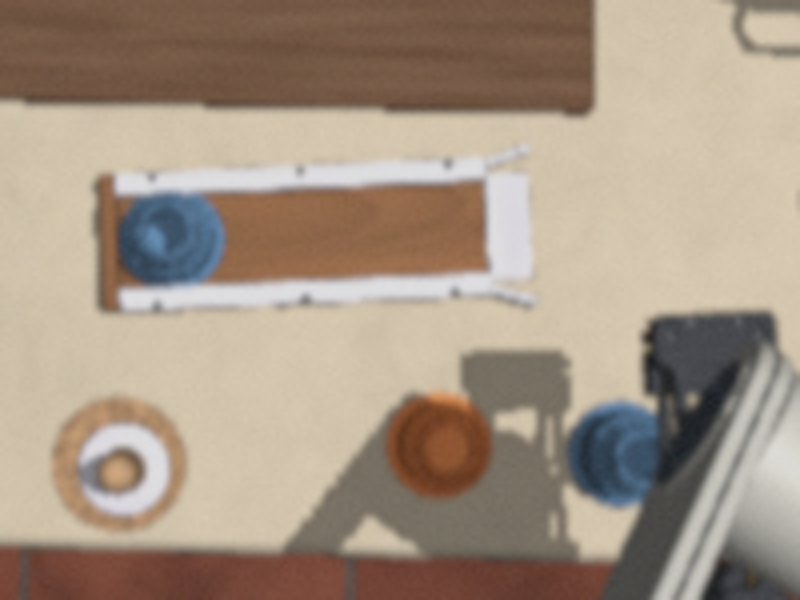

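Call:
{"api": "drive_tool", "payload": {"commands": [[[3.4,1.8,40],0],[[3.4,1.8,80],0],[[3.4,1.8,115],0],[[3.4,1.8,145],0],[[3.4,1.8,160],0],[[3.4,1.8,168],0],[[3.4,1.8,168],0],[[3.4,1.8,168],0]]}}

```text
t: 11.87
ee_pos: [0.4637, -0.2651, 0.0277]
orientation: [0.0, 0.999, 0.034, 0.0]
force: [0.2, 0.6, 0.1]
width: 0.0878
```

Call:
{"api": "drive_tool", "payload": {"commands": [[[0,0,0],0],[[0,0,0],0],[[0,0,0],0],[[0,0,0],0],[[0,0,0],0],[[0,0,0],0],[[0,0,0],0],[[0,0,0],0]], "hand": 50}}

```text
t: 12.53
ee_pos: [0.463, -0.2657, 0.028]
orientation: [0.0, 0.999, 0.034, 0.0]
force: [-2.4, -0.6, 6.9]
width: 0.0578
```

```bash
python3 - <<'E'
from h import *
go([.6224,-.2803,.060],3.9)
E
```

```text
pos [ 0.463  -0.2657  0.028 ] yaw 3.85 tilt [ 1.e-04 -2.e-04 -1.e+00] shift [158.1  25.3 -32. ] turn(tool z) -0.05 F [-2.4 -0.6  6.9] w 57.8 t 12.53
```

Call:
{"api": "drive_tool", "payload": {"commands": [[[0,0,-15],0],[[0,0,-30],0],[[36,6,-30],0],[[72,12,-30],0],[[108,18,-30],0],[[135,22,-30],0],[[152,25,-30],0],[[157.5,25,-30],0],[[157.5,25,-30],0],[[157.5,25,-30],0],[[157.5,25,-30],0]]}}

```text
t: 13.45
ee_pos: [0.6199, -0.2795, 0.0567]
orientation: [-0.001, 0.999, 0.033, -0.001]
force: [0.1, 0.5, -2.6]
width: 0.0577
```

```bash
python3 - <<'E'
from h import *
go([.6215,-.2803,.0365],3.9)
E
```

```text
pos [ 0.6199 -0.2795  0.0567] yaw 3.83 tilt [-0.0023  0.001  -1.    ] shift [ 1.6  0.9 20.2] turn(tool z) -0.07 F [ 0.1  0.5 -2.6] w 57.7 t 13.45
```

Call:
{"api": "drive_tool", "payload": {"commands": [[[1.5,0,10],0],[[1.5,0,20],0],[[1.5,-15,20.5],0],[[1.5,-30,20.5],0],[[1.5,-45,20.5],0],[[1.5,-60,20.5],0],[[1.5,-72,20.5],0],[[1.5,-80,20.5],0],[[1.5,-88,20.5],0],[[1.5,-88,20.5],0]]}}

```text
t: 14.28
ee_pos: [0.6175, -0.1902, 0.0371]
orientation: [-0.0, 0.999, 0.034, -0.0]
force: [0.2, -0.3, -2.5]
width: 0.0574
```

```bash
python3 - <<'E'
from h import *
go([.6045,-.0305,.036],3.9)
E
```

```text
pos [ 0.6175 -0.1902  0.0371] yaw 3.95 tilt [-0.e+00  2.e-04 -1.e+00] shift [  -1.9 -160.2    1.2] turn(tool z) 0.05 F [ 0.2 -0.3 -2.5] w 57.4 t 14.28
```

Call:
{"api": "drive_tool", "payload": {"commands": [[[-1.9,-12,1],0],[[-1.9,-27,1],0],[[-1.9,-42,1],0],[[-1.9,-57,1],0],[[-1.9,-72,1],0],[[-1.9,-87,1],0],[[-1.9,-102,1],0],[[-1.9,-117,1],0],[[-1.9,-132,1],0],[[-1.9,-145,1],0],[[-1.9,-150,1],0],[[-1.9,-150,1],0]]}}

```text
t: 15.28
ee_pos: [0.6053, -0.041, 0.0359]
orientation: [-0.0, 0.999, 0.035, -0.0]
force: [0.4, 0.3, -3.2]
width: 0.0576
```

```bash
python3 - <<'E'
from h import *
go([.6045,-.0305,.036],3.9)
E
```

```text
pos [ 0.6053 -0.041   0.0359] yaw 3.95 tilt [-2.e-04  1.e-04 -1.e+00] shift [ -0.1 -10.5  -0.1] turn(tool z) 0.05 F [ 0.4  0.3 -3.2] w 57.6 t 15.28
```

Call:
{"api": "drive_tool", "payload": {"commands": [[[0,-3,1],0],[[0,-5,1],0],[[0,-7,1],0],[[0,-8,1],0],[[0,-9,1],0],[[0,-9,1],0]]}}

```text
t: 15.78
ee_pos: [0.6048, -0.0336, 0.0349]
orientation: [-0.0, 0.999, 0.033, 0.0]
force: [0.5, -0.4, -2.6]
width: 0.0578
```

Call:
{"api": "drive_tool", "payload": {"commands": [[[0,-1,0],0],[[0,-2,0],0],[[0,-2,0],0]]}}

```text
t: 16.03
ee_pos: [0.6047, -0.0314, 0.0349]
orientation: [-0.0, 0.999, 0.034, 0.0]
force: [0.3, 0.7, -3.5]
width: 0.0573
```

Call:
{"api": "drive_tool", "payload": {"commands": [[[0,-1,0],0],[[0,-2,0],0],[[0,-2,0],0]]}}

```text
t: 16.28
ee_pos: [0.6048, -0.0301, 0.0351]
orientation: [0.001, 0.999, 0.034, 0.0]
force: [-0.7, -4.9, -2.7]
width: 0.0577
```

Call:
{"api": "drive_tool", "payload": {"commands": [[[0,-0.8,0.5],0],[[0,-0.8,1],0],[[0,-0.8,1.2],0]]}}

```text
t: 16.53
ee_pos: [0.6051, -0.0299, 0.0343]
orientation: [0.001, 0.999, 0.034, 0.001]
force: [0.2, -7.9, 1.8]
width: 0.0577
```

Call:
{"api": "drive_tool", "payload": {"commands": [[[0,0,0],0],[[0,0,0],0],[[0,0,0],0],[[0,0,0],0],[[0,0,0],0],[[0,0.8,-20],0],[[0,0.8,-50],0],[[0,0.8,-90],0],[[0,0.8,-130],0],[[0,0.8,-170],0],[[0,0.8,-170],0]], "hand": 87.8}}

```text
t: 17.45
ee_pos: [0.6091, -0.0296, 0.212]
orientation: [0.001, 0.999, 0.034, 0.007]
force: [0.4, -0.9, 1.1]
width: 0.0877
```

```bash
python3 - <<'E'
from h import *
t=camera("top")
for uv in [(226,223),(198,246),(208,282)]:
    x0=atz(t,uv,.0275)[:2]; m=comp(whitem(t),uv,4)
    p,e=fit([(t,m)],LID,x0,z=.003); print("lid",p.round(4),e,m.sum())
go([.4525,.3195,.12],3.9)
crop(t,130,170,200,150,4,"g6.png")
E
```

```text
lid [0.6142 0.2776] 40.772549019607844 365.0
lid [0.5478 0.3525] 48.27058823529411 366.0
lid [0.4531 0.3192] 39.8156862745098 377.0
pos [ 0.6075 -0.0295  0.2086] yaw 3.86 tilt [ 9.2e-03 -5.0e-04 -1.0e+00] shift [-132.  -358.8   87. ] turn(tool z) -0.04 F [ 0.1 -0.5 -0.4] w 87.7 t 17.5
```

View pics/g6.png

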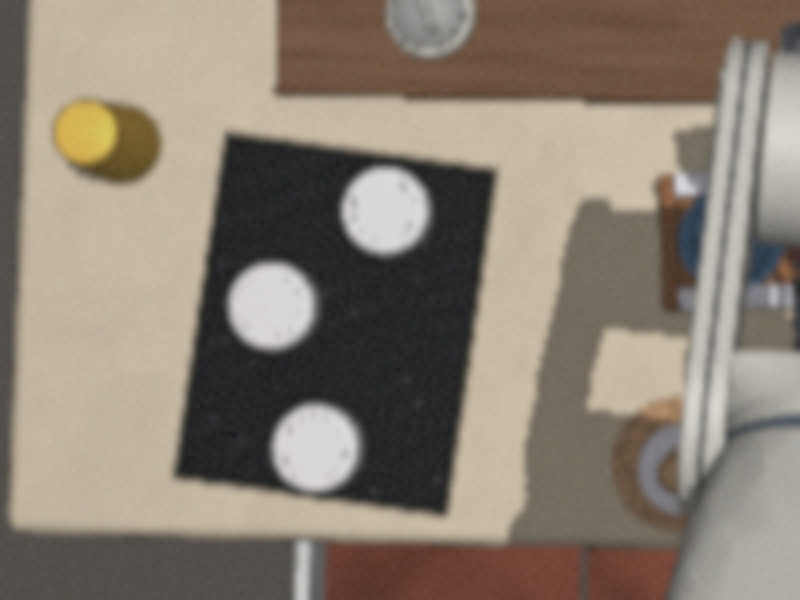

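Call:
{"api": "drive_tool", "payload": {"commands": [[[-14,-38,0],0],[[-28,-76,0],0],[[-42,-114,0],0],[[-56,-152,10],0],[[-70,-190,25],0],[[-84,-228,40],0],[[-98,-266,55],0],[[-112,-304,70],0],[[-124,-338,83],0],[[-131,-359,87],0],[[-131,-359,87],0],[[-131,-359,87],0]], "grip_force": 12}}

```text
t: 18.5
ee_pos: [0.4482, 0.3203, 0.1152]
orientation: [0.001, 0.999, 0.035, -0.001]
force: [-1.1, 0.2, -0.2]
width: 0.0879
```

```bash
cat >> h.py <<'E'
def av(n=4):
    P=[]
    for _ in range(n): camera("top"); P.append(sense()["ee_pos"])
    print("mean pos",np.mean(P,0).round(4),"std",np.std(P,0).round(4))
E
python3 - <<'E'
from h import *
av()
go([.453,.3193,.0052],3.9)
t=camera("top");s=camera("side")
m=comp(blue(t),proj(t,[.599,.043,.05])); cv2.imwrite("pics/tt.png",t["img"][:,:,::-1])
for x0 in ((.5995,.0425),(.6045,-.0295)):
    # cut mask into halves between jars
    mm=m.copy(); uc=proj(t,[.602,.0065,.05])[0]; 
    if x0[1]>0: mm[:,int(round(uc)):]=0
    else: mm[:,:int(round(uc))]=0
    print(fit([(t,mm)],JAR,x0,z=.006))
crop(s,260,200,200,120,4,"g7s.png"); crop(t,270,180,150,120,5,"g7t.png")
E
```

```text
mean pos [0.4497 0.3191 0.1163] std [0.0005 0.0003 0.0004]
pos [0.4502 0.3188 0.1168] yaw 3.77 tilt [ 0.e+00 -1.e-04 -1.e+00] shift [  2.8  -0.4 111.6] turn(tool z) -0.13 F [-0.7  0.3 -0.4] w 87.9 t 18.7
(array([0.60072324, 0.04202297]), np.float64(40.07843137254902))
(array([ 0.60571525, -0.02846074]), np.float64(42.95294117647059))
```

View pics/g7t.png

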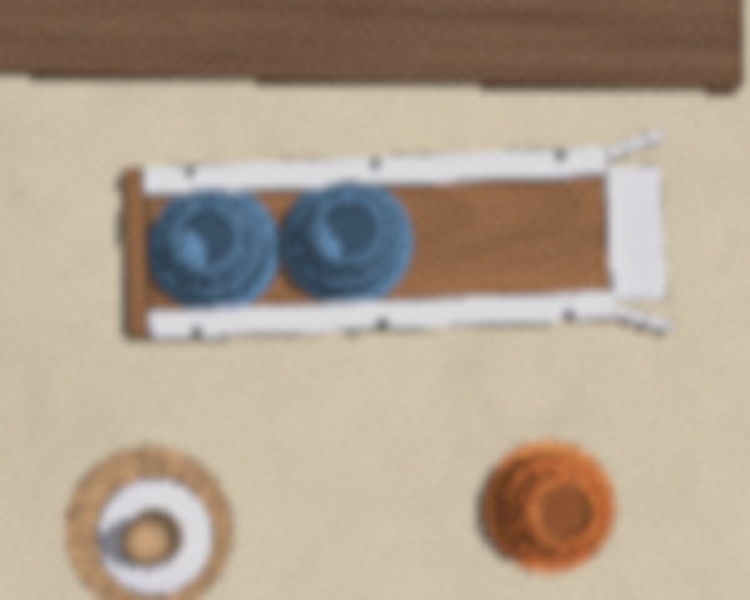

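View pics/g7s.png

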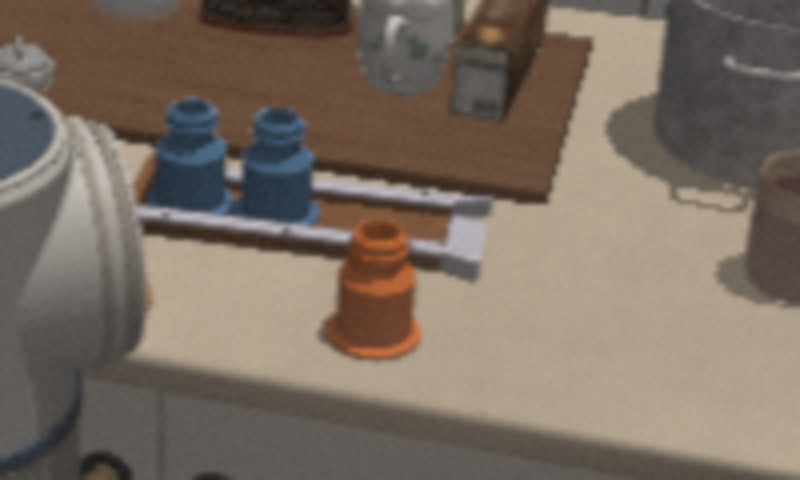

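Call:
{"api": "drive_tool", "payload": {"commands": [[[2.5,-0.3,35],-0.1],[[2.5,-0.3,65],-0.1],[[2.5,-0.3,90],-0.1],[[2.5,-0.3,103],-0.1],[[2.5,-0.3,108],-0.1],[[2.5,-0.3,110.5],-0.1],[[2.5,-0.3,110.5],-0.1],[[2.5,-0.3,110.5],-0.1]]}}

```text
t: 19.47
ee_pos: [0.4531, 0.3208, 0.0074]
orientation: [-0.001, 0.999, 0.034, 0.001]
force: [-0.1, 0.6, -0.3]
width: 0.0877
```

```bash
python3 - <<'E'
from h import *
av(2)
go([.453,.3193,.0050],3.9)
E
```

```text
mean pos [0.453  0.3209 0.0075] std [0. 0. 0.]
pos [0.453  0.3209 0.0075] yaw 3.96 tilt [ 0.0018  0.0012 -1.    ] shift [-0.1  1.6  2.4] turn(tool z) 0.06 F [ 0.2 -0.1  0. ] w 87.5 t 19.57
```

Call:
{"api": "drive_tool", "payload": {"commands": [[[0,1.6,2],0],[[0,1.6,2.4],0],[[0,1.6,2.4],0]]}}

```text
t: 19.82
ee_pos: [0.4524, 0.3187, 0.004]
orientation: [-0.0, 0.999, 0.034, 0.0]
force: [-0.0, -0.6, 0.5]
width: 0.088
```

Call:
{"api": "drive_tool", "payload": {"commands": [[[0,0,0],0],[[0,0,0],0],[[0,0,0],0],[[0,0,0],0],[[0,0,0],0],[[0,0,0],0],[[0,0,0],0],[[0,0,0],0]], "hand": 50}}

```text
t: 20.48
ee_pos: [0.4523, 0.3188, 0.0038]
orientation: [-0.0, 0.999, 0.035, -0.0]
force: [1.5, -0.0, -0.4]
width: 0.0584
```

```bash
python3 - <<'E'
from h import *
av(2)
go([.6,.0425,.140],3.9)
E
```

```text
mean pos [0.4523 0.3188 0.0038] std [0. 0. 0.]
pos [0.4523 0.3188 0.0038] yaw 3.95 tilt [-0.  0. -1.] shift [ 128.3  285.8 -136.2] turn(tool z) 0.05 F [ 0.  -0.7 -0. ] w 58.8 t 20.58
```

Call:
{"api": "drive_tool", "payload": {"commands": [[[0,0,-20],0],[[0,0,-55],0],[[5,12,-90],0],[[20,45,-110],0],[[36,80,-125],0],[[52,116,-136],0],[[68,152,-136],0],[[84,188,-136],0],[[100,224,-136],0],[[116,260,-136],0],[[126,281,-136],0],[[128,286,-136],0]]}}

```text
t: 21.58
ee_pos: [0.6015, 0.0387, 0.1398]
orientation: [0.0, 0.999, 0.033, 0.001]
force: [-0.9, -0.2, -0.2]
width: 0.0587
```

Call:
{"api": "drive_tool", "payload": {"commands": [[[0,0,0],0],[[0,0,0],0]]}}

```text
t: 21.75
ee_pos: [0.599, 0.0426, 0.1394]
orientation: [-0.0, 0.999, 0.034, -0.001]
force: [0.8, 0.3, -0.9]
width: 0.0585
```

```bash
python3 - <<'E'
from h import *
av(2)
go([.6,.042,.0855],3.9)
s=camera("side");crop(s,260,160,130,120,6,"g8s.png")
E
```

```text
mean pos [0.5988 0.0433 0.1395] std [0.     0.0002 0.    ]
pos [0.5988 0.0435 0.1396] yaw 4.03 tilt [-1.e-03  2.e-04 -1.e+00] shift [ 1.1  1.6 54.1] turn(tool z) 0.13 F [-0.3 -0.5 -0.2] w 58.6 t 21.85
```

View pics/g8s.png

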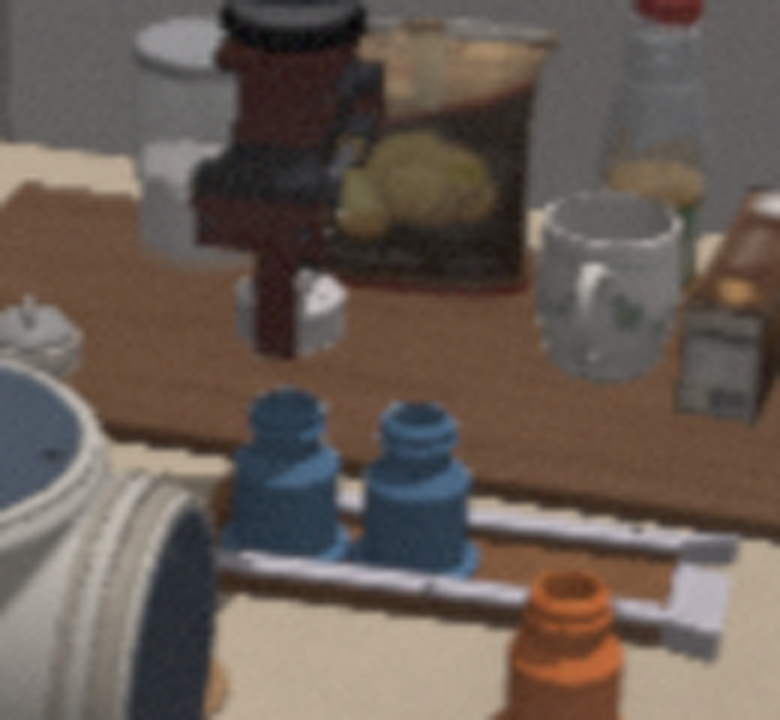

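Call:
{"api": "drive_tool", "payload": {"commands": [[[1.1,1.4,15],0.1],[[1.1,1.4,30],0.1],[[1.1,1.4,38],0.1],[[1.1,1.4,40],0.1],[[1.1,1.4,40],0.1],[[1.1,1.4,40],0.1]]}}

```text
t: 22.4
ee_pos: [0.6011, 0.0414, 0.1002]
orientation: [-0.0, 0.999, 0.034, 0.0]
force: [0.4, 0.2, 0.2]
width: 0.0586
```

```bash
python3 - <<'E'
from h import *
av(2)
go([.6,.042,.0855],3.9)
E
```

```text
mean pos [0.6014 0.0413 0.1005] std [0.     0.0001 0.0001]
pos [0.6014 0.0412 0.1006] yaw 3.87 tilt [ 1.2e-03  1.0e-04 -1.0e+00] shift [-1.4 -0.9 15.1] turn(tool z) -0.03 F [ 1.1 -0.3  0. ] w 58.3 t 22.5
```

Call:
{"api": "drive_tool", "payload": {"commands": [[[-1,-0.6,5],0],[[-1,-0.6,9],0],[[-1,-0.6,12],0],[[-1,-0.6,13.5],0],[[-1,-0.6,14.5],0],[[-1,-0.6,14.5],0],[[-1,-0.6,14.5],0]]}}

```text
t: 23.08
ee_pos: [0.5998, 0.0416, 0.0852]
orientation: [-0.0, 0.999, 0.034, -0.0]
force: [-1.4, 1.6, 0.4]
width: 0.0584
```

```bash
python3 - <<'E'
from h import *
av(2)
go([.6,.042,.0845],3.9)
s=camera("side");crop(s,260,160,130,120,6,"g9s.png")
E
```

```text
mean pos [0.5999 0.0415 0.0853] std [0. 0. 0.]
pos [0.5999 0.0415 0.0853] yaw 3.85 tilt [ 0.e+00  1.e-04 -1.e+00] shift [ 0.1 -0.5  0.8] turn(tool z) -0.05 F [-1.3  3.   0.5] w 58.6 t 23.18
```

View pics/g9s.png

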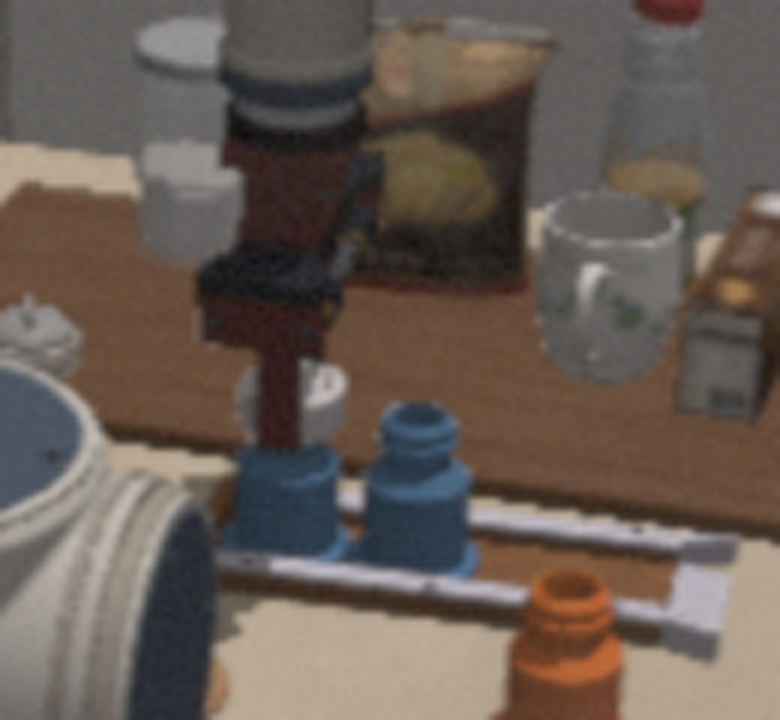

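Call:
{"api": "drive_tool", "payload": {"commands": [[[0,-0.6,0.3],0],[[0,-0.6,0.6],0],[[0,-0.6,0.6],0]]}}

```text
t: 23.48
ee_pos: [0.5999, 0.0421, 0.0848]
orientation: [0.0, 0.999, 0.034, 0.0]
force: [-0.2, 1.4, 1.2]
width: 0.0583
```

Call:
{"api": "drive_tool", "payload": {"commands": [[[0,0,0],0],[[0,0,0],0],[[0,0,0],0],[[0,0,0],0],[[0,0,0],0],[[0,0,-10],0],[[0,0,-40],0],[[0,0,-80],0],[[0,0,-100],0]], "hand": 80}}

```text
t: 24.23
ee_pos: [0.6014, 0.0421, 0.189]
orientation: [-0.0, 0.999, 0.034, 0.002]
force: [1.3, 0.8, -0.8]
width: 0.0799
```

```bash
python3 - <<'E'
from h import *
go([.6142,.2776,.12],3.9)
s=camera("side");crop(s,260,160,130,120,6,"g10s.png")
E
```

```text
pos [0.6014 0.0421 0.189 ] yaw 3.85 tilt [ 4.e-03  2.e-04 -1.e+00] shift [  28.4 -234.1   69.1] turn(tool z) -0.05 F [ 1.3  0.8 -0.8] w 79.9 t 24.23
```

View pics/g10s.png

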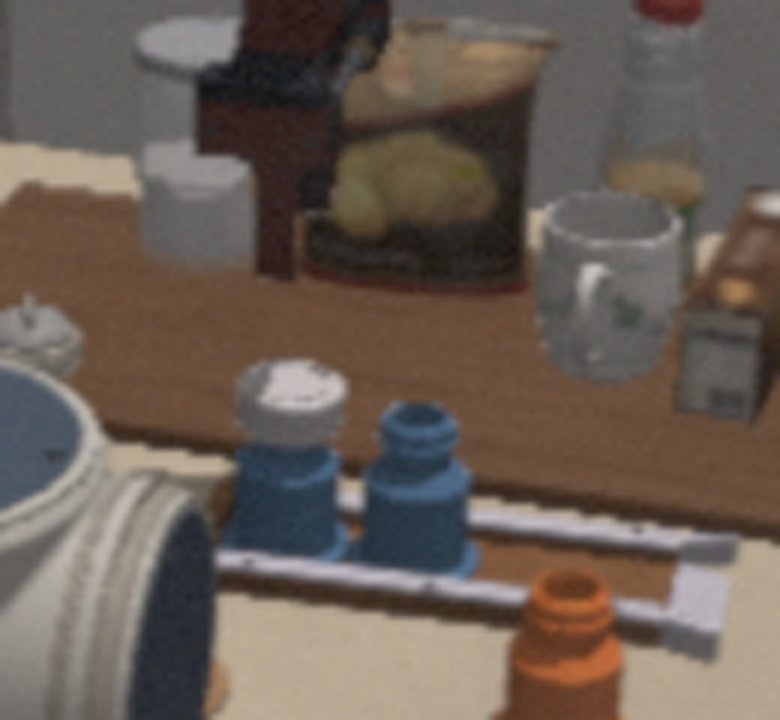

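Call:
{"api": "drive_tool", "payload": {"commands": [[[4,-35,0],0],[[9,-75,0],0],[[14,-115,15],0],[[19,-155,35],0],[[24,-195,52],0],[[28,-225,65],0],[[28.4,-234,69],0],[[28.4,-234,69],0],[[28.4,-234,69],0]], "hand": 87.8}}

```text
t: 25.03
ee_pos: [0.6121, 0.2772, 0.1158]
orientation: [0.0, 0.999, 0.034, -0.0]
force: [0.8, 0.1, 0.3]
width: 0.0877
```

```bash
python3 - <<'E'
from h import *
t=camera("top"); crop(t,270,180,150,120,5,"g11t.png")
m=comp(whitem(t),proj(t,[.6,.0425,.108]),5); print(m.sum(),fit([(t,m)],LID,(.6,.0425),z=.08375))
go([.6142,.2776,.0045],3.9)
E
```

```text
1829.0 (array([0.6042522, 0.0416597]), np.float64(500.6313725490196))
pos [0.6126 0.2765 0.1163] yaw 3.85 tilt [ 2.e-04 -3.e-04 -1.e+00] shift [  1.7  -1.  111.8] turn(tool z) -0.05 F [ 0.6 -1.   0.1] w 87.6 t 25.08
```

View pics/g11t.png

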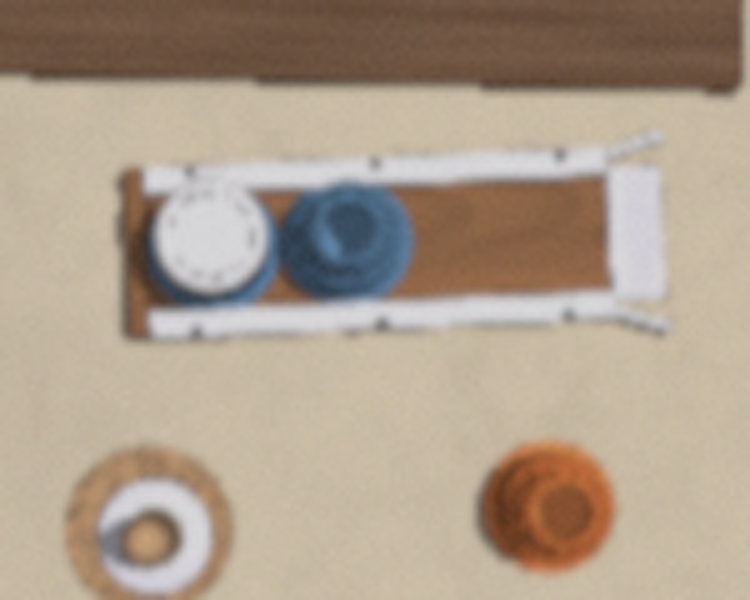

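Call:
{"api": "drive_tool", "payload": {"commands": [[[1.5,-0.8,35],0],[[1.5,-0.8,65],0],[[1.5,-0.8,90],0],[[1.5,-0.8,103],0],[[1.5,-0.8,108],0],[[1.5,-0.8,111],0],[[1.5,-0.8,111],0],[[1.5,-0.8,111],0]]}}

```text
t: 25.75
ee_pos: [0.6151, 0.2784, 0.0063]
orientation: [-0.0, 0.999, 0.033, 0.001]
force: [1.0, 1.0, 0.8]
width: 0.0875
```

```bash
python3 - <<'E'
from h import *
av(2)
go([.6142,.2776,.0045],3.9)
t=camera("top"); print(atz(t,(311.4,226.9),.108))
E
```

```text
mean pos [0.615  0.2787 0.0063] std [0.0001 0.     0.    ]
pos [0.6149 0.2787 0.0063] yaw 3.85 tilt [ 0.0023  0.001  -1.    ] shift [-0.8  1.1  1.8] turn(tool z) -0.05 F [-0.8  0.2  0.8] w 87.9 t 25.85
[0.59987102 0.04177356 0.108     ]
```

Call:
{"api": "drive_tool", "payload": {"commands": [[[-0.6,1.1,1],0],[[-0.6,1.1,1.8],0],[[-0.6,1.1,1.8],0]]}}

```text
t: 26.15
ee_pos: [0.6135, 0.2773, 0.0034]
orientation: [-0.0, 0.999, 0.034, 0.0]
force: [-0.7, -0.3, 2.4]
width: 0.0878
```

Call:
{"api": "drive_tool", "payload": {"commands": [[[0,0,0],0],[[0,0,0],0],[[0,0,0],0],[[0,0,0],0],[[0,0,0],0],[[0,0,0],0],[[0,0,0],0],[[0,0,0],0]], "hand": 50}}

```text
t: 26.82
ee_pos: [0.6136, 0.2775, 0.0034]
orientation: [-0.0, 0.999, 0.034, 0.0]
force: [-0.9, 0.4, 5.7]
width: 0.0581
```

```bash
python3 - <<'E'
from h import *
av(2)
go([.605,-.0293,.143],3.9)
E
```

```text
mean pos [0.6136 0.2775 0.0034] std [0. 0. 0.]
pos [0.6136 0.2775 0.0034] yaw 3.86 tilt [ 5.e-04  4.e-04 -1.e+00] shift [ -29.2  305.5 -139.7] turn(tool z) -0.04 F [-0.4  1.1  6.7] w 58.3 t 26.92
```

Call:
{"api": "drive_tool", "payload": {"commands": [[[0,0,-30],0],[[0,0,-70],0],[[0,5,-110],0],[[-3,30,-140],0],[[-6,65,-157],0],[[-10,104,-157],0],[[-14,144,-157],0],[[-18,184,-157],0],[[-22,224,-157],0],[[-26,264,-157],0],[[-29,295,-157],0],[[-29,305,-157],0]]}}

```text
t: 27.92
ee_pos: [0.6043, -0.0331, 0.1596]
orientation: [0.0, 0.999, 0.032, -0.0]
force: [0.1, 0.5, -1.1]
width: 0.0581
```

Call:
{"api": "drive_tool", "payload": {"commands": [[[0,0,10],0],[[0,0,30],0],[[0,0,45],0],[[0,0,53],0],[[0,0,57],0],[[0,0,58],0],[[0,0,58],0],[[0,0,58],0]]}}

```text
t: 28.58
ee_pos: [0.6055, -0.0285, 0.1025]
orientation: [0.0, 0.999, 0.034, 0.001]
force: [0.4, -0.4, -0.3]
width: 0.0581
```

```bash
python3 - <<'E'
from h import *
av(2)
go([.605,-.0293,.0850],3.9)
E
```

```text
mean pos [ 0.6056 -0.0288  0.1027] std [0.     0.0001 0.    ]
pos [ 0.6055 -0.0289  0.1027] yaw 3.87 tilt [ 1.5e-03 -1.0e-04 -1.0e+00] shift [-0.6  0.4 17.7] turn(tool z) -0.03 F [ 0.5 -0.1 -0.7] w 57.9 t 28.68
```

Call:
{"api": "drive_tool", "payload": {"commands": [[[-0.3,0,6],0],[[-0.3,0,11],0],[[-0.3,0,14],0],[[-0.3,0,16],0],[[-0.3,0,17.5],0],[[-0.3,0,17.5],0],[[-0.3,0,17.5],0]]}}

```text
t: 29.27
ee_pos: [0.6047, -0.029, 0.0843]
orientation: [-0.0, 0.999, 0.034, 0.0]
force: [1.3, 1.6, -0.4]
width: 0.058
```

```bash
python3 - <<'E'
from h import *
av(2)
go([.6052,-.029,.0845],3.9)
E
```

```text
mean pos [ 0.6047 -0.029   0.0844] std [0. 0. 0.]
pos [ 0.6047 -0.029   0.0845] yaw 3.86 tilt [ 2.e-04 -0.e+00 -1.e+00] shift [ 0.5 -0.  -0. ] turn(tool z) -0.04 F [0.4 0.9 0.4] w 57.9 t 29.37
```

Release, go up and head for the press.

Call:
{"api": "drive_tool", "payload": {"commands": [[[0.4,-0.2,0.3],0],[[0.4,-0.2,0.4],0],[[0.4,-0.2,0.4],0]]}}

```text
t: 29.62
ee_pos: [0.605, -0.0289, 0.0841]
orientation: [0.0, 0.999, 0.034, 0.0]
force: [0.7, -0.1, 0.4]
width: 0.0582
```

Call:
{"api": "drive_tool", "payload": {"commands": [[[0,0,0],0],[[0,0,0],0],[[0,0,0],0],[[0,0,0],0],[[0,0,0],0],[[0,0,-10],0],[[0,0,-40],0],[[0,0,-80],0],[[0,0,-110],0]], "hand": 80}}

```text
t: 30.37
ee_pos: [0.6053, -0.0289, 0.1967]
orientation: [0.0, 0.999, 0.034, 0.0]
force: [1.3, 0.7, -0.4]
width: 0.0799
```

```bash
python3 - <<'E'
from h import *
go([.4445,.070,.20],3.9)
s=camera("side");crop(s,260,160,130,120,6,"g12s.png")
E
```

```text
pos [ 0.6053 -0.0289  0.1967] yaw 3.85 tilt [ 9.e-04 -1.e-04 -1.e+00] shift [-153.8 -109.4   -3.4] turn(tool z) -0.05 F [ 1.3  0.7 -0.4] w 79.9 t 30.37
```

View pics/g12s.png

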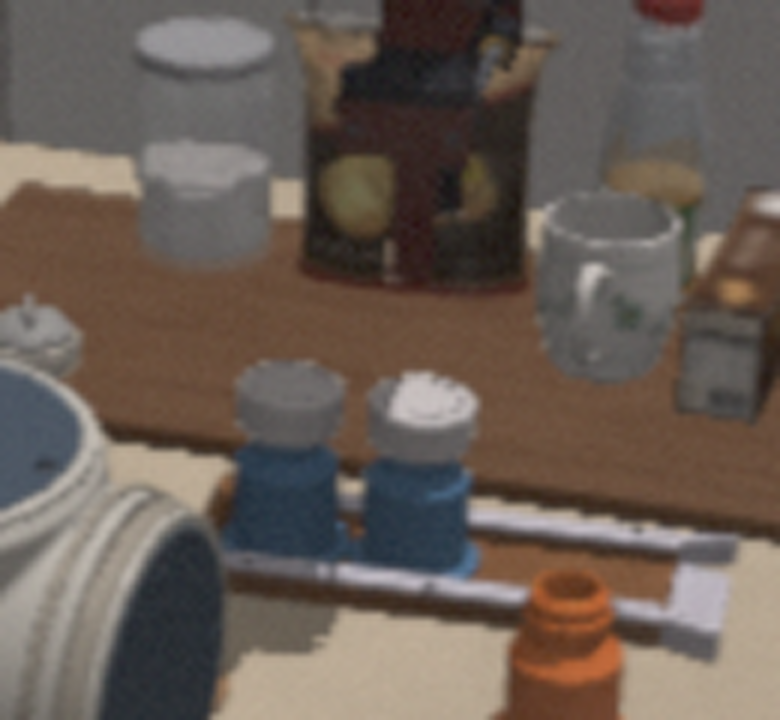

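Call:
{"api": "drive_tool", "payload": {"commands": [[[-30,-21,-3],0],[[-62,-44,-3],0],[[-94,-67,-3],0],[[-124,-88,-3],0],[[-145,-103,-3],0],[[-153.5,-109.4,-3],0],[[-153.5,-109.4,-3],0],[[-153.5,-109.4,-3],0]], "hand": 87.8}}

```text
t: 31.08
ee_pos: [0.4457, 0.0701, 0.1977]
orientation: [0.0, 0.999, 0.034, 0.001]
force: [-0.1, 0.0, 0.2]
width: 0.0877
```

Call:
{"api": "drive_tool", "payload": {"commands": [[[0,0,35],0],[[0,0,70],0],[[0,0,100],0],[[0,0,100],0],[[0,0,100],0]]}}

```text
t: 31.5
ee_pos: [0.4449, 0.0693, 0.096]
orientation: [0.0, 0.999, 0.033, -0.002]
force: [0.4, 0.7, 0.7]
width: 0.0876
```

```bash
python3 - <<'E'
from h import *
av(2)
go([.4445,.070,.041],3.9)
E
```

```text
mean pos [0.4461 0.0697 0.0977] std [0.0003 0.0001 0.0004]
pos [0.4464 0.0697 0.0981] yaw 3.82 tilt [ 1.9e-03  2.0e-04 -1.0e+00] shift [-2.  -0.4 57.1] turn(tool z) -0.08 F [0.8 0.1 0.4] w 87.8 t 31.6
```

Call:
{"api": "drive_tool", "payload": {"commands": [[[-1,-0.4,20],0],[[-1,-0.4,40],0],[[-1,-0.4,52],0],[[-1,-0.4,56.5],0],[[-1,-0.4,56.5],0],[[-1,-0.4,56.5],0]]}}

```text
t: 32.1
ee_pos: [0.4447, 0.0704, 0.0417]
orientation: [-0.0, 0.999, 0.034, 0.001]
force: [0.4, -0.4, 0.1]
width: 0.0881
```

Call:
{"api": "drive_tool", "payload": {"commands": [[[0,0,0],0],[[0,0,0],0],[[0,0,0],0],[[0,0,0],0],[[0,0,0],0],[[0,0,0],0],[[0,0,0],0],[[0,0,0],0],[[0,0,0],0],[[0,0,0],0]], "hand": 15, "grip_force": 50}}

```text
t: 32.93
ee_pos: [0.4434, 0.0703, 0.0404]
orientation: [0.0, 0.999, 0.034, -0.0]
force: [-0.9, -0.6, 0.2]
width: 0.0271
```

```bash
python3 - <<'E'
from h import *
av(2)
go([.600,.042,.170],3.9)
t=camera("top");crop(t,270,240,80,70,8,"p1.png")
E
```

```text
mean pos [0.4434 0.0703 0.0404] std [0. 0. 0.]
pos [0.4434 0.0703 0.0404] yaw 3.85 tilt [-2.e-04 -0.e+00 -1.e+00] shift [ 154.3   38.8 -129.6] turn(tool z) -0.05 F [ 0.6 -0.2 -0.2] w 27.4 t 33.03
```

View pics/p1.png

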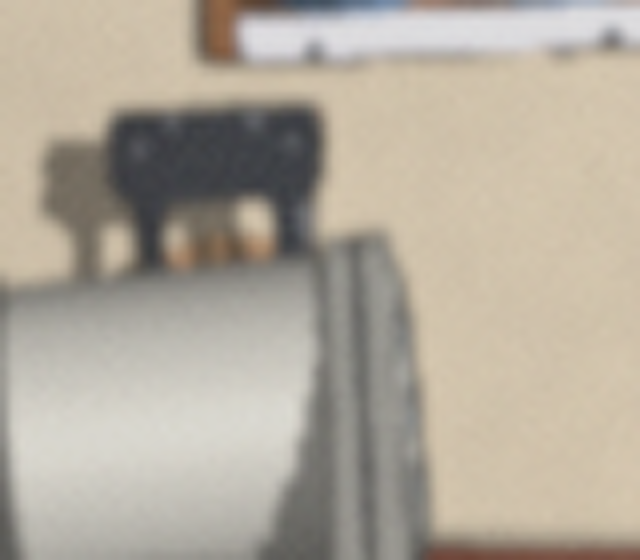

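Call:
{"api": "drive_tool", "payload": {"commands": [[[0,0,-20],0],[[0,0,-60],0],[[0,0,-100],0],[[20,5,-135],0],[[50,12,-145],0],[[85,21,-145],0],[[120,30,-145],0],[[145,36,-140],0],[[155,39,-133],0],[[155,39,-130],0],[[155,39,-130],0],[[155,39,-130],0]]}}

```text
t: 34.08
ee_pos: [0.5983, 0.042, 0.1693]
orientation: [-0.0, 0.999, 0.034, -0.002]
force: [0.1, 0.3, -3.6]
width: 0.0275
```

```bash
python3 - <<'E'
from h import *
av(2)
go([.600,.042,.148],3.9)
s=camera("side");crop(s,260,130,130,130,5,"p2.png")
E
```

```text
mean pos [0.599  0.0421 0.1701] std [0.0002 0.     0.0002]
pos [0.5992 0.0421 0.1703] yaw 3.88 tilt [-0.0015 -0.     -1.    ] shift [ 0.8  0.2 22.3] turn(tool z) -0.02 F [-0.2  0.2 -3.9] w 27.7 t 34.18
```

View pics/p2.png

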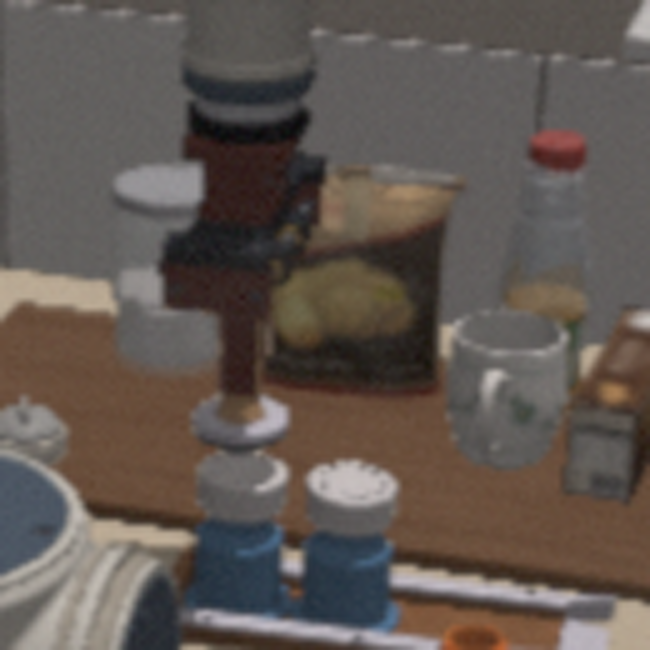

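Call:
{"api": "drive_tool", "payload": {"commands": [[[0.5,0,8],0],[[0.5,0,16],0],[[0.5,0,20],0],[[0.5,0,22],0],[[0.5,0,22],0],[[0.5,0,22],0]]}}

```text
t: 34.73
ee_pos: [0.6012, 0.0419, 0.1482]
orientation: [-0.0, 0.999, 0.034, -0.0]
force: [0.1, 1.0, -4.3]
width: 0.0274
```

```bash
python3 - <<'E'
from h import *
av(2)
go([.600,.042,.1437],3.9)
E
```

```text
mean pos [0.6014 0.0419 0.1486] std [0.     0.     0.0001]
pos [0.6015 0.0419 0.1486] yaw 3.85 tilt [ 3.e-04  0.e+00 -1.e+00] shift [-1.5 -0.2  4.9] turn(tool z) -0.05 F [ 0.4 -0.7 -4.6] w 27.6 t 34.83
```

Call:
{"api": "drive_tool", "payload": {"commands": [[[-1.2,0,1],0],[[-1.2,0,2],0],[[-1.2,0,3],0],[[-1.2,0,4],0],[[-1.2,0,4],0]]}}

```text
t: 35.25
ee_pos: [0.5999, 0.0418, 0.1443]
orientation: [-0.0, 0.999, 0.034, -0.0]
force: [0.1, 0.7, -3.5]
width: 0.0271
```

Call:
{"api": "drive_tool", "payload": {"commands": [[[0,0,1],0],[[0,0,2],0],[[0,0,2],0]]}}

```text
t: 35.5
ee_pos: [0.6002, 0.0421, 0.1427]
orientation: [-0.0, 0.999, 0.034, 0.0]
force: [-0.9, 1.3, -1.4]
width: 0.0273
```

Call:
{"api": "drive_tool", "payload": {"commands": [[[0,0,0.6],0],[[0,0,1.2],0],[[0,0,1.2],0]]}}

```text
t: 35.75
ee_pos: [0.6003, 0.0419, 0.1416]
orientation: [-0.0, 0.999, 0.034, 0.0]
force: [-0.3, 0.5, 2.1]
width: 0.0277
```

Call:
{"api": "drive_tool", "payload": {"commands": [[[0,0,0.5],0],[[0,0,1],0],[[0,0,1],0]]}}

```text
t: 36.0
ee_pos: [0.5998, 0.0415, 0.1398]
orientation: [0.0, 0.999, 0.034, -0.0]
force: [-0.5, -0.5, -4.5]
width: 0.0275
```

Call:
{"api": "drive_tool", "payload": {"commands": [[[0,0,0.5],0],[[0,0,1],0],[[0,0,1],0]]}}

```text
t: 36.25
ee_pos: [0.5997, 0.0417, 0.1387]
orientation: [0.0, 0.999, 0.034, -0.0]
force: [-0.2, 0.4, -4.0]
width: 0.0277
```

Call:
{"api": "drive_tool", "payload": {"commands": [[[0,0,0.5],0],[[0,0,1],0],[[0,0,1],0]]}}

```text
t: 36.5
ee_pos: [0.6, 0.0417, 0.1381]
orientation: [0.0, 0.999, 0.034, -0.0]
force: [0.7, 0.8, -3.8]
width: 0.0273
```

Call:
{"api": "drive_tool", "payload": {"commands": [[[0,0,0.5],0],[[0,0,1],0],[[0,0,1.5],0],[[0,0,1.5],0]]}}

```text
t: 36.83
ee_pos: [0.6, 0.0418, 0.1366]
orientation: [0.0, 0.999, 0.034, -0.0]
force: [-0.1, -0.4, -3.9]
width: 0.0274
```

Call:
{"api": "drive_tool", "payload": {"commands": [[[0,0,0.5],0],[[0,0,1],0],[[0,0,1],0]]}}

```text
t: 37.08
ee_pos: [0.6002, 0.0418, 0.1364]
orientation: [0.0, 0.999, 0.034, 0.0]
force: [-2.0, -1.7, 3.5]
width: 0.0272
```

Call:
{"api": "drive_tool", "payload": {"commands": [[[0,0,0.5],0],[[0,0,1],0],[[0,0,1],0]]}}

```text
t: 37.33
ee_pos: [0.6003, 0.0418, 0.1364]
orientation: [-0.0, 0.999, 0.034, 0.0]
force: [-5.8, -1.0, 11.7]
width: 0.0271
```

Call:
{"api": "drive_tool", "payload": {"commands": [[[0,0,0.6],0],[[0,0,1.2],0],[[0,0,1.2],0]]}}

```text
t: 37.58
ee_pos: [0.6005, 0.0418, 0.1364]
orientation: [-0.0, 0.999, 0.034, 0.001]
force: [-8.1, -0.8, 21.4]
width: 0.0272
```

Call:
{"api": "drive_tool", "payload": {"commands": [[[0,0,-5],0],[[0,0,-15],0],[[0,0,-30],0],[[0,20,-36],0],[[0,50,-36],0],[[0,68,-36],0],[[0,71.5,-36],0],[[0,71.5,-36],0],[[0,71.5,-36],0]]}}

```text
t: 38.33
ee_pos: [0.6047, -0.0293, 0.1694]
orientation: [-0.0, 0.999, 0.033, -0.0]
force: [0.9, 0.3, -3.8]
width: 0.0277
```

```bash
python3 - <<'E'
from h import *
av(2)
go([.6052,-.029,.148],3.9)
s=camera("side");crop(s,260,150,130,120,5,"p3.png")
E
```

```text
mean pos [ 0.6047 -0.0287  0.1694] std [0.     0.0001 0.    ]
pos [ 0.6047 -0.0286  0.1694] yaw 3.89 tilt [-5.e-04  3.e-04 -1.e+00] shift [ 0.5  0.4 21.4] turn(tool z) -0.01 F [-0.2 -1.  -4. ] w 27.3 t 38.43
```

View pics/p3.png

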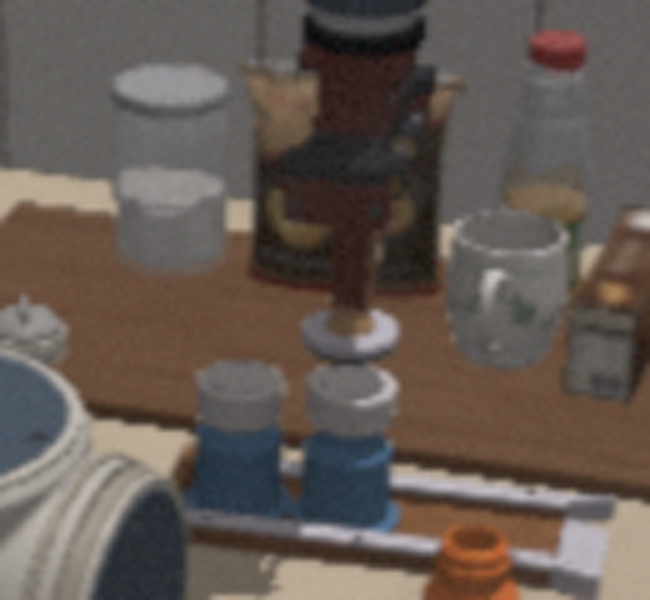

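Lid on the left jar sits lower (home). Now the second.

Call:
{"api": "drive_tool", "payload": {"commands": [[[0.3,0.2,8],0],[[0.3,0.2,16],0],[[0.3,0.2,20],0],[[0.3,0.2,23],0],[[0.3,0.2,24],0],[[0.3,0.2,24],0],[[0.3,0.2,24],0]]}}

```text
t: 39.07
ee_pos: [0.6053, -0.0297, 0.1456]
orientation: [0.0, 0.999, 0.034, 0.0]
force: [-0.1, 1.1, -3.0]
width: 0.0274
```

```bash
python3 - <<'E'
from h import *
av(2)
go([.6052,-.029,.1437],3.9)
E
```

```text
mean pos [ 0.6054 -0.0298  0.1458] std [0.     0.     0.0001]
pos [ 0.6054 -0.0298  0.1459] yaw 3.85 tilt [ 5.e-04 -1.e-04 -1.e+00] shift [-0.2 -0.8  2.2] turn(tool z) -0.05 F [ 0.6 -0.2 -3.4] w 27.4 t 39.17
```

Call:
{"api": "drive_tool", "payload": {"commands": [[[0,-0.7,1],0],[[0,-0.7,2],0],[[0,-0.7,3],0],[[0,-0.7,3],0]]}}

```text
t: 39.5
ee_pos: [0.6054, -0.0288, 0.1429]
orientation: [-0.0, 0.999, 0.034, 0.0]
force: [-1.3, 1.3, -1.5]
width: 0.0272
```

Call:
{"api": "drive_tool", "payload": {"commands": [[[0,0,0.6],0],[[0,0,1.2],0],[[0,0,1.2],0]]}}

```text
t: 39.75
ee_pos: [0.6053, -0.0288, 0.1416]
orientation: [-0.0, 0.999, 0.034, 0.0]
force: [-0.7, 1.6, 0.1]
width: 0.027
```

Call:
{"api": "drive_tool", "payload": {"commands": [[[0,0,0.6],0],[[0,0,1.2],0],[[0,0,1.2],0]]}}

```text
t: 40.0
ee_pos: [0.6049, -0.0293, 0.1397]
orientation: [0.0, 0.999, 0.034, -0.0]
force: [0.3, 0.6, -3.8]
width: 0.0274
```

Call:
{"api": "drive_tool", "payload": {"commands": [[[0,0,0.6],0],[[0,0,1.2],0],[[0,0,1.2],0]]}}

```text
t: 40.25
ee_pos: [0.6048, -0.0292, 0.1385]
orientation: [0.0, 0.999, 0.034, -0.0]
force: [-0.1, 0.2, -3.8]
width: 0.0272
```

Call:
{"api": "drive_tool", "payload": {"commands": [[[0,0,0.7],0],[[0,0,1.4],0],[[0,0,2],0],[[0,0,2],0]]}}

```text
t: 40.58
ee_pos: [0.605, -0.029, 0.1368]
orientation: [0.0, 0.999, 0.034, -0.0]
force: [-1.0, 0.3, -4.4]
width: 0.0274
```

Call:
{"api": "drive_tool", "payload": {"commands": [[[0,0,0.7],0],[[0,0,1.4],0],[[0,0,1.4],0]]}}

```text
t: 40.83
ee_pos: [0.6053, -0.029, 0.1364]
orientation: [0.0, 0.999, 0.034, 0.0]
force: [-2.8, -0.4, 4.6]
width: 0.0274
```

Call:
{"api": "drive_tool", "payload": {"commands": [[[0,0,0.7],0],[[0,0,1.4],0],[[0,0,1.4],0]]}}

```text
t: 41.08
ee_pos: [0.6055, -0.0291, 0.1364]
orientation: [0.0, 0.999, 0.034, 0.0]
force: [-6.5, 0.3, 16.7]
width: 0.0274
```

Call:
{"api": "drive_tool", "payload": {"commands": [[[0,0,-5],0],[[0,0,-20],0],[[0,0,-45],0],[[-20,-10,-55],0],[[-55,-30,-55],0],[[-90,-55,-55],0],[[-120,-78,-50],0],[[-145,-98,-30],0],[[-151,-113,-5],0],[[-151,-114,20],0],[[-151,-114,20],0],[[-151,-114,20],0]]}}

```text
t: 42.08
ee_pos: [0.4463, 0.0746, 0.1137]
orientation: [0.0, 0.999, 0.034, -0.001]
force: [0.3, 0.2, -3.4]
width: 0.0274
```

```bash
python3 - <<'E'
from h import *
av(2)
go([.4465,.0745,.0410],3.9)
s=camera("side");crop(s,240,150,150,140,5,"p4.png")
t=camera("top");crop(t,270,180,150,120,5,"p4t.png")
E
```

```text
mean pos [0.4478 0.0745 0.1149] std [0.0003 0.     0.0003]
pos [0.4482 0.0744 0.1152] yaw 3.83 tilt [ 1.8e-03  2.0e-04 -1.0e+00] shift [-1.8 -0.2 74.2] turn(tool z) -0.07 F [-0.5  1.  -3.5] w 27.1 t 42.18
```

View pics/p4.png

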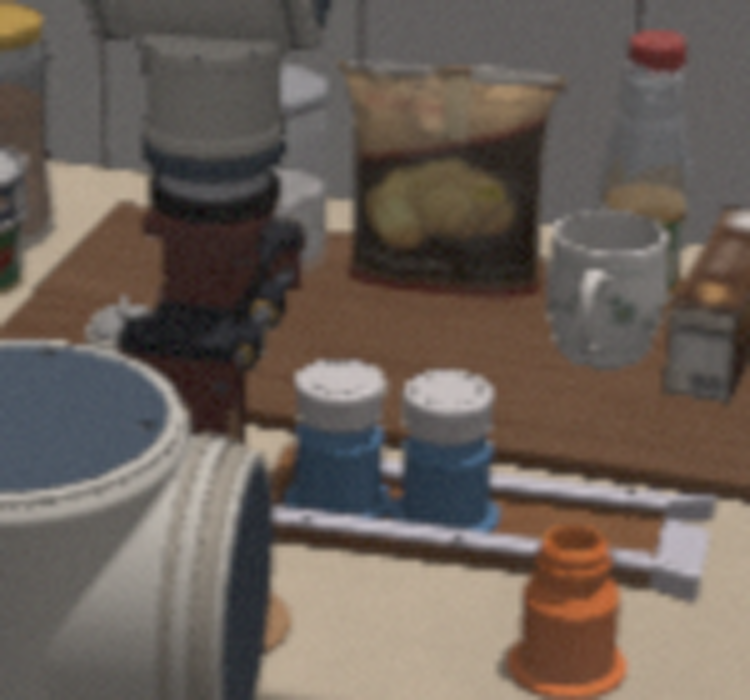

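View pics/p4t.png

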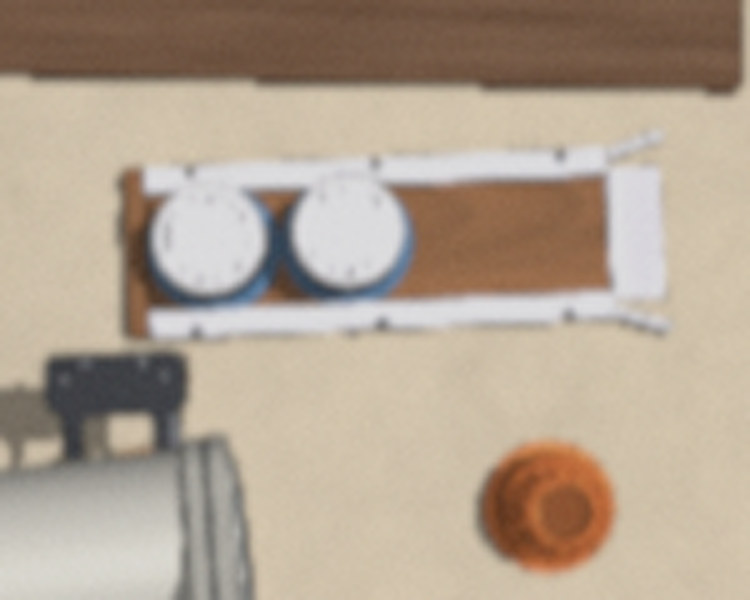

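Both lids home and level. Set the press down.

Call:
{"api": "drive_tool", "payload": {"commands": [[[-1,0,25],0],[[-1,0,50],0],[[-1,0,64],0],[[-1,0,69],0],[[-1,0,71],0],[[-1,0,71],0],[[-1,0,71],0]]}}

```text
t: 42.87
ee_pos: [0.4469, 0.0745, 0.0442]
orientation: [-0.0, 0.999, 0.034, 0.001]
force: [0.7, 0.2, -3.2]
width: 0.0274
```

```bash
python3 - <<'E'
from h import *
av(2)
go([.4465,.0745,.0405],3.9)
E
```

```text
mean pos [0.4468 0.0746 0.0442] std [0.0001 0.     0.    ]
pos [0.4467 0.0746 0.0442] yaw 3.85 tilt [ 2.e-03  3.e-04 -1.e+00] shift [-0.2  0.1  3.7] turn(tool z) -0.05 F [ 0.3 -0.6 -3.7] w 27.6 t 42.97
```

Call:
{"api": "drive_tool", "payload": {"commands": [[[0,0,1.2],0],[[0,0,2.4],0],[[0,0,3.5],0],[[0,0,3.8],0],[[0,0,3.8],0],[[0,0,3.8],0]]}}

```text
t: 43.47
ee_pos: [0.4462, 0.0746, 0.0404]
orientation: [-0.0, 0.999, 0.034, 0.0]
force: [-2.8, -0.9, 11.9]
width: 0.0273
```

Call:
{"api": "drive_tool", "payload": {"commands": [[[0,0,-0.6],0],[[0,0,-0.6],0]]}}

```text
t: 43.63
ee_pos: [0.4461, 0.0746, 0.0404]
orientation: [-0.0, 0.999, 0.034, 0.0]
force: [-1.0, 0.2, 5.3]
width: 0.0274
```

Call:
{"api": "drive_tool", "payload": {"commands": [[[0,0,0],0],[[0,0,0],0],[[0,0,0],0],[[0,0,0],0],[[0,0,0],0],[[0,0,-20],0],[[0,0,-55],0],[[0,0,-95],0],[[0,0,-135],0],[[0,0,-160],0],[[0,0,-160],0]], "hand": 80, "grip_force": 20}}

```text
t: 44.55
ee_pos: [0.449, 0.075, 0.2051]
orientation: [-0.001, 0.999, 0.034, 0.005]
force: [1.3, 0.0, 0.1]
width: 0.0799
```

Call:
{"api": "drive_tool", "payload": {"commands": [[[0,35,0],0],[[0,75,0],0],[[0,115,0],0],[[0,155,0],0],[[0,195,0],0],[[0,235,0],0],[[0,275,0],0],[[0,315,0],0],[[0,340,0],0],[[0,340,0],0],[[0,340,0],0]]}}

```text
t: 45.47
ee_pos: [0.4679, -0.2655, 0.1987]
orientation: [-0.001, 0.999, 0.032, -0.001]
force: [-0.3, 0.4, 0.2]
width: 0.0798
```

```bash
python3 - <<'E'
from h import *
s=camera("side");crop(s,180,170,250,150,3,"f.png")
t=camera("top");crop(t,130,180,300,140,2.6,"ft.png"); cv2.imwrite("pics/ftop.png",t["img"][:,:,::-1])
crop(t,270,180,100,130,5,"fc.png"); print(sense()["t"],sense()["ee_pos"])
E
```

```text
45.5667 [ 0.46795642 -0.26374297  0.19903042]
```

View pics/f.png

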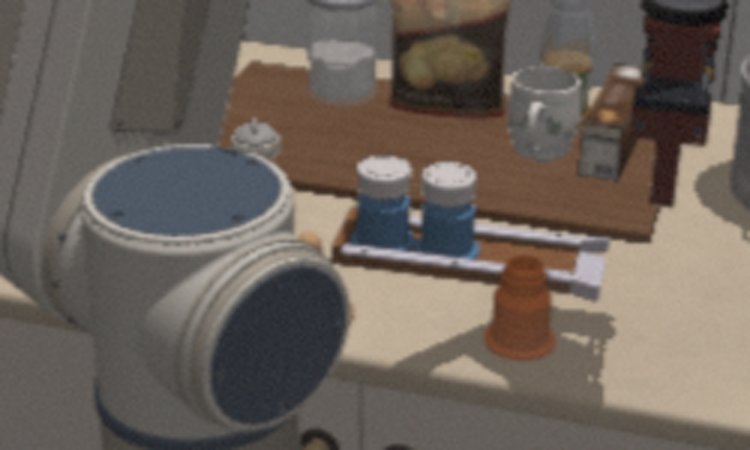

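View pics/ftop.png

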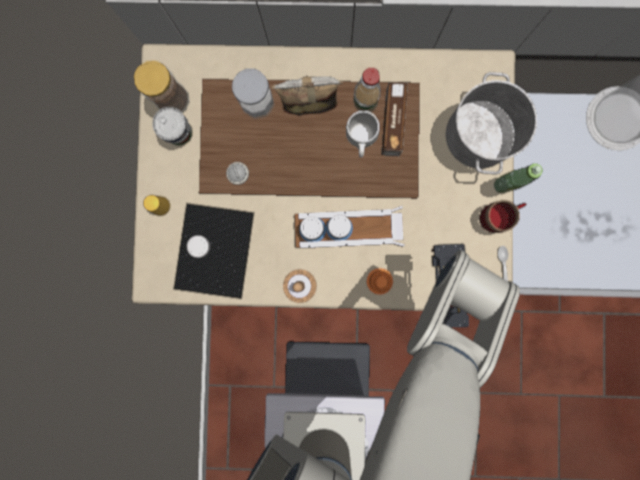

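View pics/fc.png

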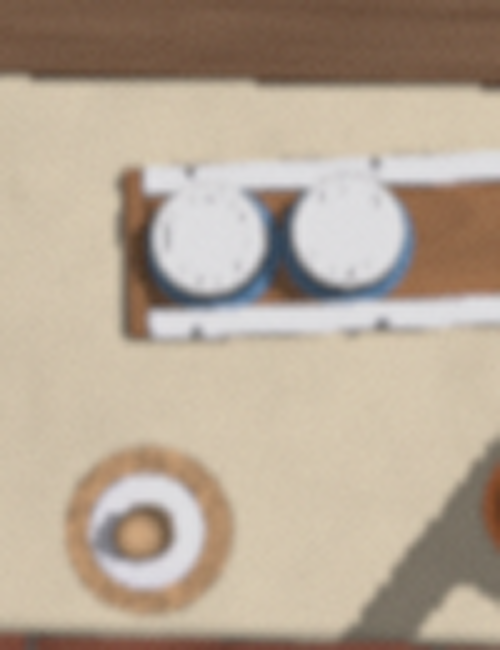

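```bash
python3 - <<'E'
from h import *
t=camera("top")
for uv in [(270+209.5/5-.5,180+238.5/5-.5),(270+349/5-.5,180+231/5-.5)]: print(atz(t,uv,.101).round(4))
print(silhouettes("jar_a","side") and [(d["uv"],round(d["conf"],2)) for d in silhouettes("jar_a","side")])
print(sense()["t"]); sign_off()
E
```

```text
[0.5996 0.042  0.101 ]
[ 0.605  -0.0288  0.101 ]
[([329.0, 246.8], 0.66), ([353.3, 276.1], 0.62), ([307.2, 243.2], 0.61)]
45.7167
the job is handed in; nothing more can be done
```

I put both blue jars away and capped them, stood the press back on the coaster and handed the job in at 45.7 s. Only two blue jars were there today. I left the orange look-alike, the spare lid, the mug, the cup and the timer alone.

- **Jars:** I slid each one in from the open end until I felt contact, about 7–8 N against the closed end and then against the first jar. In the last top picture the lids stand about 71 mm apart, where touching jars would be 72 mm, so that agrees within camera error.
- **Lids:** Both clicked under the press as the force dropped away. They then held firm at about 20–25 N, with the press at the height worked out for a fully home lid to within about 0.1 mm. In the last pictures both look level and centred on their jars.
- **Press:** It stands upright, close to the middle of the coaster.
- **Where checks disagreed:**
  - The side camera placed the jars about 5 mm further out in x than the top camera did; I used the top camera, and the grasps and contacts bore it out.
  - The trained networks' positions were off by several pixels, so I fitted jar and lid positions from colour outlines instead.
  - The lids' height on the mat was not measured from two views. I used the given sizes and checked by touch.

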